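Top up the bead bath and close it

ROBOT

A 7-joint arm with a two-finger parallel gripper is mounted at the origin on a cart in front of the work surface, level with it; the furniture and walls round the work are solid. World frame = base frame: x ahead of the robot, y to its left, z up, the work surface at z = 0. Lengths are in m, angles in rad, forces in N, time in s.
With the tool pointing down it reaches from about 0.425 to 0.875 m from the base axis. Payload 8.4 kg.
Tool frame: the origin (TCP) lies at the very end of the fingers, on their centre line; the grasp point (between the pads) lies 19 mm behind it (hold_point_z is the distance from the TCP to the grasp point, in m); x points along the fingers, z is the direction in which the jaws open and shut, and the axes are right-handed (so a half turn about x gives the same grasp; the last joint's range is limited). The gripper opens to 85 mm and grips with 20 to 120 N. Pads are 22 mm wide; open, the fingers measure 114 mm over their backs; the gripper's body (76 mm by 85 mm) begins 54 mm behind the grasp point. The pads swing forward as they close: fully open they stand 13 mm farther back than shut.
Start: joints at [-1.447, 0.333, 0.04, 1.465, -0.013, 1.343, -0.059], TCP at [0.144, 0.634, 0.231] pointing down, gripper open.
Joint ranges: [-2.58, 2.58], [-0.38, 2.09], [-1.3, 1.39], [0.25, 2.4], [-1.5, 4.64], [0.08, 2.09], [-2.65, 2.65]. Speed limits (rad/s): [2.22, 2.22, 2.79, 2.79, 3.14, 3.14, 3.14].

INTERFACE

Orientations are given as [roll, pitch, yaw] about the fixed x, y, z axes, in that order (R = Rz(yaw) Ry(pitch) Rx(roll)).
In Python, from cell import state, snapshot, job_done, hold_point_z gives the robot as it stands. The module is installed in compiled form; this text tells all that it offers.
- The arm moves only by the tool send_rows, never from a script. Its argument "targets" is one flat list of numbers, 5 for each row, row after row: the opening, from -1 (shut) to 1 (fully open), then the shift along the tool's x, y, z as a fraction of full scale, then the turn about the tool's x as a fraction of full scale. In form: [grip, x, y, z, twist, grip, x, y, z, twist, ...]. A call has 1 to 12 rows; each row is the pose to reach, as a shift and turn from the pose commanded when the call began, along the tool's axes at that moment; what a row does not reach only later rows make up. Full scale, the value 1, is 0.15 m for a shift and 90 degrees for a turn. A row lasts 1/8 s, in which the tool goes at most 62.5 mm and 10.7 degrees, less where a joint would pass 70% of its speed; a pose out of reach is approached as far as the arm can. A call with a number of a shift or a turn outside -1 to 1 is refused whole. A call with a gripper value outside its range is refused whole. The fingers move at their own pace and stop on an object; "squeeze" is the grip in N (left out, the last holds). Time passes only in rows, so rows that repeat a pose let the fingers close. It gives the time, the measured TCP pose, the force and the opening at its end, in the units of the state.
- state(): the state, without advancing time (a new reading comes with each control period).
- snapshot(name): name is "scene" or "top" or "wrist"; returns a dict with "pixels" (480x640x3 uint8, red, green, blue), "fovy" (degrees; the focal length in pixels is half the picture's height over the tangent of half this angle, whatever the lens; pixels are square), "cx", "cy" (the principal point, pixels), "T" (4x4, takes a point from camera to world coordinates); the wrist camera has in their place "tool_from_camera" (4x4, takes a point from camera to tool coordinates, whose origin is the TCP and whose axes are the tool frame's). Camera axes: x right, y up, looking along -z (the intrinsics and any distortion apply to the point x, -y, -z); pixel columns grow to the right and rows downward; lengths in m; the calibration is good to about 2 mm. A picture is of the moment at which its call begins: read the wrist's pose just before it. There is no depth.
- job_done(): hands the job in, once; it reports no verdict.
The state is a dict: "t": time; "joint_positions": joint angles; "qvel": joint speeds; "joint_torque": joint torques, N m; "ee_pos": TCP position; "orientation": TCP orientation; "force": force on the tool from outside, world axes, zero at the start; "wrist_torque": the same for the moment, N m; "opening": opening from 0.0 (shut) to 1.0 (fully open).
Only numpy, scipy, OpenCV 4.12 (cv2) and the standard library are available. Lean on these libraries where they do the work, as an engineer would, in place of code of your own. Each camera call takes 0.05 s, during which the arm holds its last target.

TASK

Top up the bead bath: pour all five loose metal beads from the black scoop into the bath's round well and stand the scoop back flat on the bench. Close the well after the pouring by bringing the steel disc that lies on the deck into its seat over the mouth, so that it is fully home and level. Leave the bottles, the beaker and the timer where they are.

Things in the scene. Friction and masses are not known exactly. Their poses are not given: they have to be found in the camera images.
- bead_bath: Dry bead bath, fixed to the bench: a white box about 176 x 328 mm (its x by its y) with a flat grey deck 80 mm above the bench; the deck's open surface is level, with no raised edge. Origin: centre of the underside, on the bench; z up, +y along its length from the well towards the end where the cover is parked, -x is the front face with display and dial. Yaw varies.
- well_mouth (a point): Centre of the round well, level with the deck (80 mm up). The mouth is a shallow seat 96 mm across and 6 mm deep; inside it a ledge 10 mm wide runs round the well proper, which is 76 mm across with vertical walls. The well's floor (a bed of metal beads) lies 44 mm below the deck.
- seat (a point): Centre of the seat on which the cover must lie: on the ledge's level, 6 mm below the deck; z up. The cover fits with 2 mm to spare all round and then stands about 4 mm proud of the deck. Pushed over the mouth, its leading edge tips down onto the ledge, and it drops in when its trailing edge has passed the rim.
- cover: Loose flat steel disc, 92 mm across, 10 mm thick (a low boss in the middle 11 mm), 0.16 kg give or take 30 percent, too wide to be gripped across; it lies flat on the deck with open deck round it. Origin: centre of its underside; z up. It slides on the deck (friction about 0.6).
- scoop: Loose black plastic scoop, about 0.12 kg, lying on the bench. Origin: centre of the pan's underside, on the bench; +x points to the open spout, z up. Pan from x = -74 mm (closed rear wall) to x = +70 mm (open spout); inside 60 mm wide at the rear, 40 mm at the spout; side walls 34 mm high over the bench, 3 mm thick. Behind the rear wall stands a grip fin.
- scoop_fin (a point): Point to grip on the scoop's fin: mid-thickness, 100 mm behind the scoop's origin and 46 mm over the bench; the fingers close along the scoop's y. The fin is upright, 12 mm thick (y), 48 mm long (x = -122 to -74 mm) and 64 mm high over the bench.
- scoop_lip (a point): Middle of the floor's edge at the open spout, 70 mm ahead of the scoop's origin and 16 mm over the bench; the side walls reach 16 mm below it. The pan's floor climbs 5 degrees from 4 mm at the rear to this lip, so the beads stay at the rear while the scoop is level and roll out when the spout is tipped down by more than that.
- bead_1_center (a point): Centre of loose metal bead 1 of five alike: a ball 16 mm across, 17 g, starting in the rear of the scoop's pan. It rolls.
- bead_2_center (a point): Centre of loose metal bead 2 of five alike: a ball 16 mm across, 17 g, starting in the rear of the scoop's pan. It rolls.
- bead_3_center (a point): Centre of loose metal bead 3 of five alike: a ball 16 mm across, 17 g, starting in the rear of the scoop's pan. It rolls.
- bead_4_center (a point): Centre of loose metal bead 4 of five alike: a ball 16 mm across, 17 g, starting in the rear of the scoop's pan. It rolls.
- bead_5_center (a point): Centre of loose metal bead 5 of five alike: a ball 16 mm across, 17 g, starting in the rear of the scoop's pan. It rolls.
- blue_cap_bottle: Bystander: white bottle with a blue cap, 56 mm across, 106 mm high; origin at the centre of its foot.
- red_cap_bottle: Bystander: white bottle with a red cap, 48 mm across, 111 mm high; origin at the centre of its foot.
- small_beaker: Bystander: clear beaker, 53 mm across, 69 mm high; origin at the centre of its foot.
- timer: Bystander: small black bench timer, 50 x 76 x 24 mm; origin at the centre of its underside.
There are look-alikes about, which are no part of the job. Leave any blue look-alike of the scoop alone.

How it is judged:
By the outcome, as a careful person would: the job done as asked, in the order asked, and still so for the second after the job is handed in, with the robot touching nothing.
It also fails if it takes over 72 s, if anything falls off the work surface, if the arm or the gripper's body presses on something with over 40 N, if the wrist force passes 120 N, or if a joint passes its speed limit or range.

## Working session

There is one attempt and no reset: what is moved stays moved. The work goes in short steps, Python scripts to look and compute and a tool call to move; the robot and the scene stay as the last step left them, time stands still between calls to the robot, and variables do not carry over. Pictures are saved under pics/ and viewed, and the job is handed in when it is done.

Besides the shell and the picture viewer there is one more tool, called after ">>>" as name(argument=value, ...) on one line, values as JSON. send_rows: Moves the arm, as the interface text tells. Shift numbers are shares of 0.15 m and turn numbers shares of 90 degrees, none past 1 either way. Its arguments: {"type":"object","properties":{"targets":{"type":"array","items":{"type":"number"}},"squeeze":{"type":"number"}},"required":["targets"]}

```bash
mkdir -p pics; python3 - <<'E'
from cell import state, snapshot, hold_point_z
import cv2,numpy as np
s=state();print(s);print(hold_point_z if not callable(hold_point_z) else hold_point_z())
for n in("scene","top","wrist"):
    d=snapshot(n);cv2.imwrite(f"pics/{n}0.png",d["pixels"][:,:,::-1]);print(n,{k:(v.tolist() if hasattr(v,'tolist') else v) for k,v in d.items() if k!="pixels"})
E
```

```text
{'t': 0.0, 'joint_positions': array([-1.44722239,  0.33389541,  0.03988055,  1.46630117, -0.01336774,
        1.3433251 , -0.05850373]), 'qvel': array([ 1.10579289e-03,  1.38536876e-03, -3.49084985e-04,  1.67452708e-05,
        2.18443495e-03,  6.86927267e-04,  9.39039581e-04]), 'joint_torque': array([ 6.51293112e-05, -6.58560991e+01,  1.36507530e+00, -4.05567133e+01,
        1.67104678e-02,  1.25043205e-02,  3.31983972e-05]), 'ee_pos': array([0.1435473 , 0.63346047, 0.23041677]), 'orientation': array([-3.05395298,  1.56913272, -1.70595101]), 'force': array([-1.03591854,  0.47127323,  0.81031688]), 'wrist_torque': array([ 0.01965016, -0.02604783,  0.01903171]), 'opening': 1.000928886219028}
0.0187
scene {'fovy': 56.162226953951944, 'cx': 321.5659944580842, 'cy': 236.24880151236246, 'T': [[0.6179540940459021, 0.5888868253546541, -0.5209079041208968, 0.003977228930879112], [-0.7861033773733287, 0.45166904604030916, -0.4219437793489591, -0.4955176767986927], [-0.013199156569810949, 0.6702293486357891, 0.7420366584563672, 0.8859107586768338], [0.0, 0.0, 0.0, 1.0]]}
top {'fovy': 44.7466103315378, 'cx': 317.5897826597046, 'cy': 240.76792998772908, 'T': [[0.0385670819098199, 0.9361586805891522, -0.3494560128979599, 0.09261885934004377], [-0.9992551929309565, 0.035683627273679706, -0.014688027270879042, -0.04059959566549802], [-0.0012804661175665902, 0.3497622099400834, 0.9368376363620063, 1.4247579836344468], [0.0, 0.0, 0.0, 1.0]]}
wrist {'fovy': 69.60020388267833, 'cx': 317.9394439260076, 'cy': 242.3247952188127, 'tool_from_camera': [[-0.000994991375500312, 0.2972451939577992, -0.9548006622647215, -0.14264271564107514], [-0.0001607843831388474, 0.9548010750004942, 0.2972454900015814, 0.07612416698142041], [0.9999994920701422, 0.00044927373446068404, -0.0009022264497923845, -0.0006789789992316386], [0.0, 0.0, 0.0, 1.0]]}
```

View pics/scene0.png

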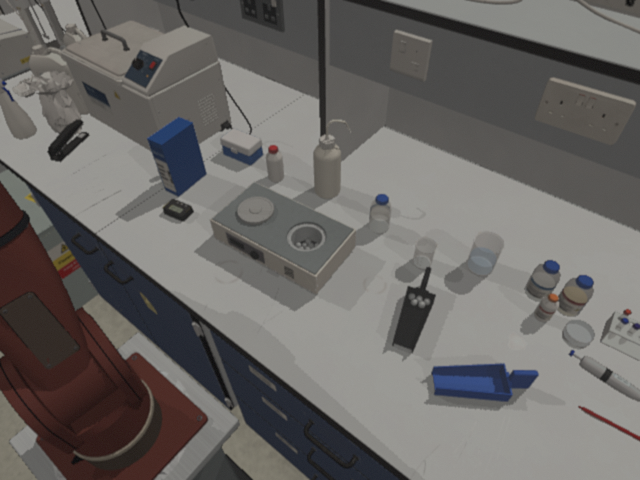

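View pics/top0.png

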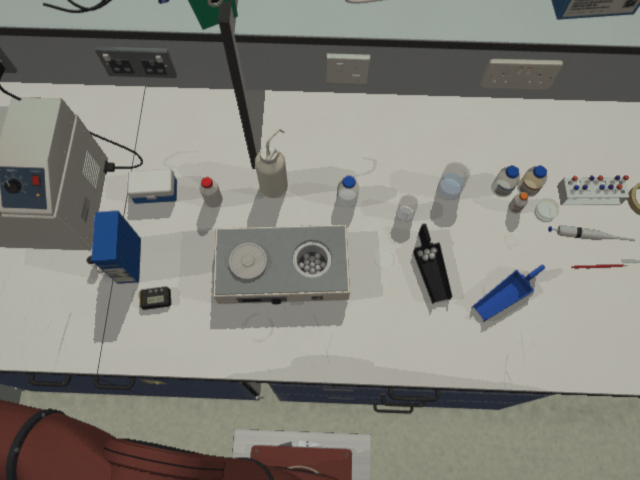

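View pics/wrist0.png

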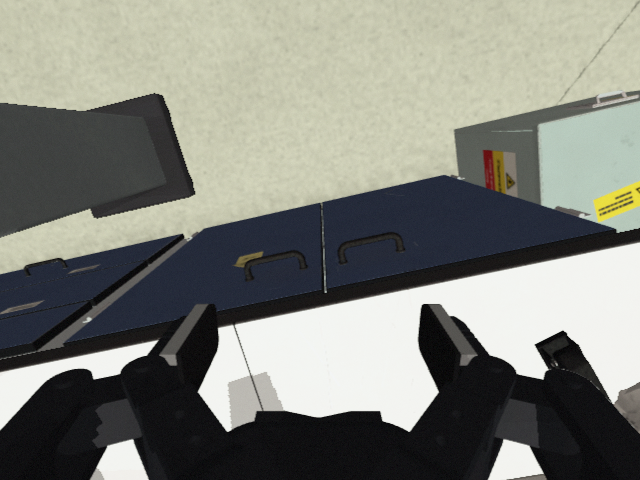

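```bash
cat > h.py <<'E'
import cv2,numpy as np
from cell import state,snapshot
from scipy.spatial.transform import Rotation as Ro
def cam(name):
    s=state();d=snapshot(name)
    if name=="wrist":
        T=np.eye(4);T[:3,:3]=Ro.from_euler('xyz',s["orientation"]).as_matrix();T[:3,3]=s["ee_pos"];d["T"]=T@d["tool_from_camera"]
    d["T"]=np.array(d["T"]);d["f"]=240/np.tan(np.radians(d["fovy"]/2));return d
def ray(d,u,v):
    r=d["T"][:3,:3]@np.array([(u-d["cx"])/d["f"],-(v-d["cy"])/d["f"],-1]);return d["T"][:3,3],r
def onz(d,u,v,z):
    o,r=ray(d,u,v);return o+r*(z-o[2])/r[2]
def px(d,p):
    q=d["T"][:3,:3].T@(np.array(p)-d["T"][:3,3]);return d["cx"]+d["f"]*q[0]/-q[2],d["cy"]-d["f"]*q[1]/-q[2]
def save(d,n,box=None,k=1):
    im=d["pixels"][:,:,::-1]
    if box: x0,y0,x1,y1=box;im=im[y0:y1,x0:x1]
    cv2.imwrite(f"pics/{n}.png",cv2.resize(im,None,fx=k,fy=k,interpolation=cv2.INTER_CUBIC))
E
python3 - <<'E'
from h import *
d=cam("top")
save(d,"topA",(200,210,360,320),5);save(d,"topB",(390,180,550,330),4)
d=cam("scene");save(d,"scA",(200,170,360,290),5);save(d,"scB",(380,250,540,410),3.75)
E
```

```text
(no output)
```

View pics/topA.png

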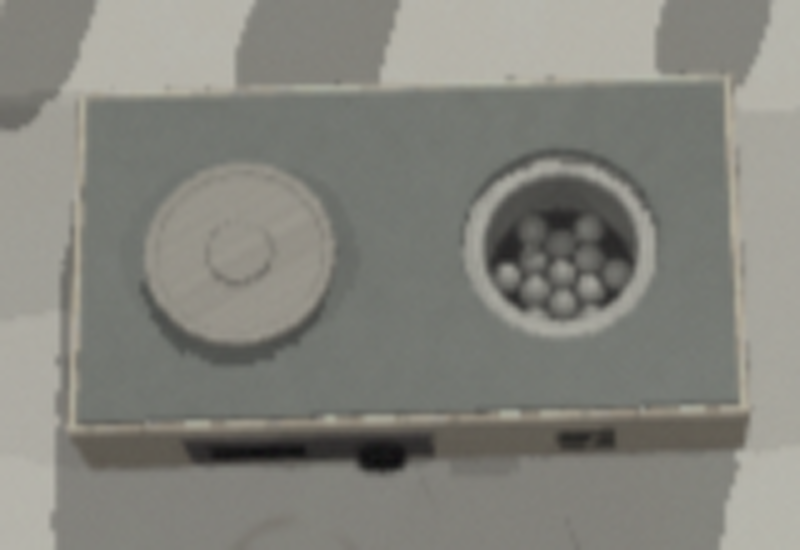

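View pics/topB.png

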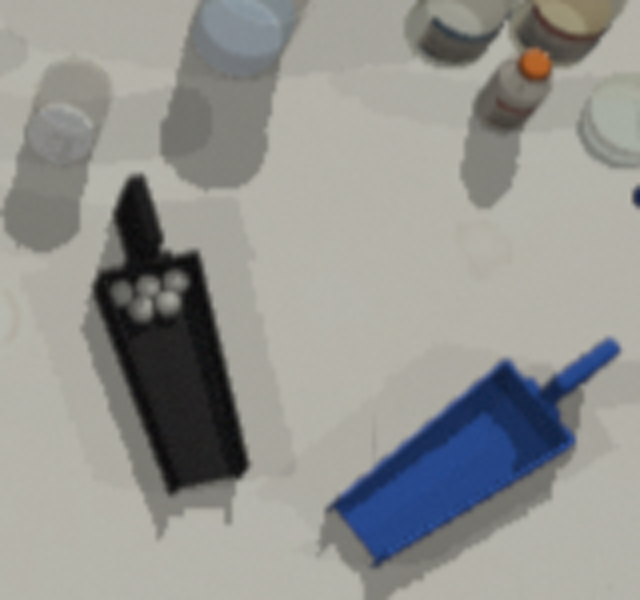

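View pics/scA.png

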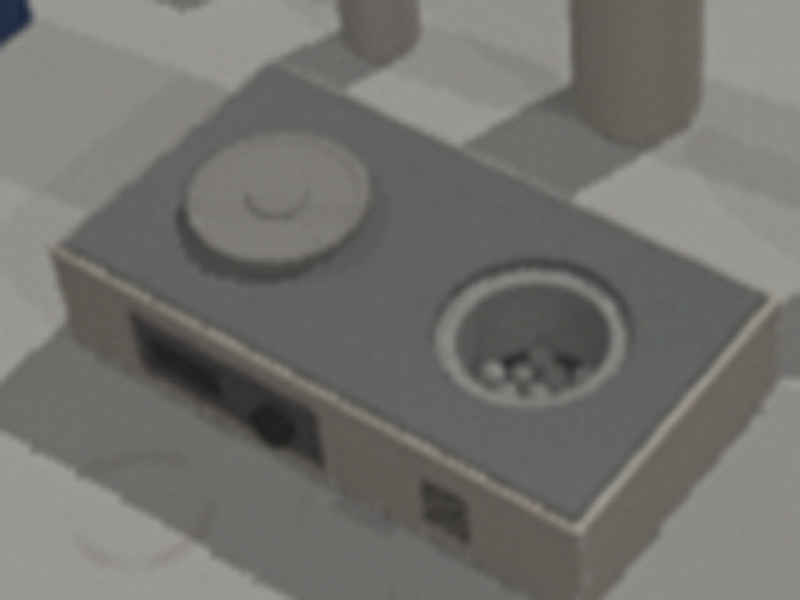

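View pics/scB.png

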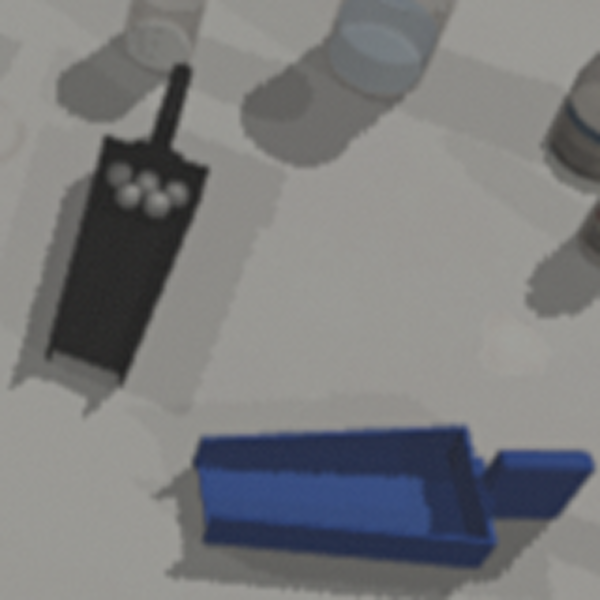

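```bash
python3 - <<'E'
from h import *
t=cam("top");s=cam("scene")
def T(u,v,k,ox,oy,z,d=t): return onz(d,(u+.5)/k+ox-.5,(v+.5)/k+oy-.5,z)[:2].round(4)
A=lambda u,v,z:T(u,v,5,200,210,z); B=lambda u,v,z:T(u,v,4,390,180,z)
SA=lambda u,v,z:T(u,v,5,200,170,z,s); SB=lambda u,v,z:T(u,v,3.75,380,250,z,s)
print("top corners",[A(*c,.08) for c in((80,95),(730,78),(745,410),(72,430))])
print("sc corners",[SA(*c,.08) for c in((278,65),(775,297),(580,528),(55,250))])
print("well",A(560,245,.08),SA(533,335,.08)); print("cover",A(239,253,.09),SA(279,199,.09))
print("scoop top rearL,R,spL,R,finrear",[B(*c,.034) for c in((97,283),(200,254),(172,492),(245,472))],B(137,180,.064))
print("sc",[SB(*c,.034) for c in((107,140),(207,167),(48,357),(123,380))],SB(182,68,.064))
E
```

```text
top corners [array([0.6168, 0.2347]), array([ 0.6382, -0.0875]), array([ 0.4678, -0.0984]), array([0.4457, 0.2214])]
sc corners [array([0.6143, 0.2269]), array([ 0.6377, -0.0866]), array([ 0.4692, -0.0993]), array([0.4445, 0.2185])]
well [ 0.5474 -0.0067] [ 0.5462 -0.0085]
cover [0.534  0.1477] [0.5328 0.1463]
scoop top rearL,R,spL,R,finrear [array([ 0.5947, -0.2632]), array([ 0.6168, -0.329 ]), array([ 0.4606, -0.3065]), array([ 0.4749, -0.3516])] [ 0.6537 -0.2849]
sc [array([ 0.5997, -0.2673]), array([ 0.6193, -0.3256]), array([ 0.4517, -0.3177]), array([ 0.465 , -0.3578])] [ 0.6536 -0.2838]
```

```bash
cat >> h.py <<'E'
def Rm(s=None):
    s=s or state();return Ro.from_euler('xyz',s["orientation"]).as_matrix()
def shift(*targets):
    s=state();R=Rm(s)
    print("pos",s["ee_pos"].round(4),"yaxis",R[:,1].round(3),"zaxis",R[:,2].round(3),"x",R[:,0].round(3),"q7",s["joint_positions"].round(2),"t",round(s["t"],2),"F",s["force"].round(1),"op",round(s["opening"],3))
    for p in targets: print(p,(R.T@(np.array(p)-s["ee_pos"])/.15).round(3))
def twist(jaw):
    R=Rm();a=np.array([jaw[0],jaw[1],0]);l=R.T@a;o=np.degrees(np.arctan2(-l[1],l[2]));o=(o+90)%180-90
    print("twist deg",o,"frac",o/90)
E
python3 - <<'E'
from h import *
shift((.4,.45,.25));twist((.233,-.972))
E
```

```text
pos [0.1436 0.6338 0.2311] yaxis [-0.975  0.221 -0.   ] zaxis [ 0.221  0.975 -0.   ] x [-0. -0. -1.] q7 [-1.45  0.33  0.04  1.47 -0.01  1.34 -0.06] t 0.35 F [-0.4  0.5 -0.2] op 0.999
(0.4, 0.45, 0.25) [-0.126 -1.938 -0.817]
twist deg -26.24915513476401 frac -0.29165727927515567
```

>>> send_rows(targets=[1,0,-0.4,-0.1,-0.1,1,0,-0.8,-0.2,-0.2,1,0,-1,-0.5,-0.29,1,0,-1,-0.9,-0.29])

```text
t: 0.85
ee_pos: [0.2629, 0.467, 0.2309]
orientation: [-2.396, 1.57, -0.595]
force: [-0.8, 0.3, 0.8]
opening: 0.998
```

```bash
python3 - <<'E'
from h import *
shift((.5,.3,.25),(.55,.0,.25));twist((.233,-.972))
E
```

```text
pos [0.2629 0.467  0.2309] yaxis [-0.974 -0.228 -0.001] zaxis [-0.228  0.974 -0.001] x [ 0.001 -0.001 -1.   ] q7 [-1.19  0.1   0.05  1.75 -0.    1.29  0.66] t 0.85 F [-0.8  0.3  0.8] op 0.998
(0.5, 0.3, 0.25) [-0.126 -1.285 -1.445]
(0.55, 0.0, 0.25) [-0.124 -1.153 -3.468]
twist deg -0.28396363666035995 frac -0.003155151518448444
```

>>> send_rows(targets=[1,0,-0.3,-0.3,0,1,0,-0.6,-0.6,0,1,0,-0.8,-1,0])

```text
t: 1.23
ee_pos: [0.4087, 0.3549, 0.2315]
orientation: [-1.17, 1.57, 0.634]
force: [1.5, -0.4, -0.3]
opening: 1.0
```

>>> send_rows(targets=[1,0,-0.2,-0.35,0,1,0,-0.4,-0.7,0,1,0,-0.6,-1,0])

```text
t: 1.6
ee_pos: [0.5305, 0.2287, 0.2317]
orientation: [-1.311, 1.57, 0.492]
force: [0.4, 1.7, 0.0]
opening: 1.0
```

>>> send_rows(targets=[1,0,-0.1,-0.4,0,1,0,-0.2,-0.8,0,1,0,-0.3,-1,0])

```text
t: 1.98
ee_pos: [0.6087, 0.0908, 0.2317]
orientation: [-2.708, 1.57, -0.909]
force: [0.8, 0.3, 0.3]
opening: 1.004
```

```bash
python3 - <<'E'
from h import *
shift((.632,-.29,.2),(.632,-.29,.027));twist((.233,-.972))
E
```

```text
pos [0.6087 0.0908 0.2317] yaxis [-0.974 -0.226 -0.001] zaxis [-0.226  0.974 -0.001] x [ 0.001 -0.001 -1.   ] q7 [-0.58  0.27  0.45  1.57 -0.12  1.32  1.68] t 1.98 F [0.8 0.3 0.3] op 1.004
(0.632, -0.29, 0.2) [ 0.214  0.424 -2.507]
(0.632, -0.29, 0.027) [ 1.368  0.424 -2.506]
twist deg -0.39485038927307414 frac -0.004387226547478602
```

>>> send_rows(targets=[1,0,0.1,-0.35,0,1,0,0.2,-0.7,0,1,0,0.2,-1,0])

```text
t: 2.35
ee_pos: [0.6125, -0.0602, 0.2318]
orientation: [-1.562, 1.57, 0.24]
force: [0.7, -0.7, 0.4]
opening: 1.0
```

>>> send_rows(targets=[1,0,0.1,-0.35,0,1,0,0.2,-0.7,0,1,0,0.22,-1,0])

```text
t: 2.72
ee_pos: [0.6148, -0.2139, 0.2318]
orientation: [-2.223, 1.57, -0.421]
force: [0.6, 0.6, 0.4]
opening: 1.002
```

>>> send_rows(targets=[1,0,0,-0.3,0,1,0.1,0,-0.5,0,1,0.1,0,-0.5,0])

```text
t: 3.1
ee_pos: [0.6315, -0.287, 0.2147]
orientation: [1.637, 1.568, -2.846]
force: [-0.7, 0.1, -0.8]
opening: 0.998
```

```bash
python3 - <<'E'
from h import *
shift((.632,-.29,.15),(.632,-.29,.027));twist((.233,-.972))
w=cam("wrist");save(w,"w1")
u=np.array([-.972,-.233])
for x,z in((-100,.046),(-122,.064),(70,.034),(-74,.064)): print(px(w,[.535+u[0]*x/1e3,-.313+u[1]*x/1e3,z]))
E
```

```text
pos [ 0.6315 -0.287   0.2147] yaxis [-0.974 -0.227  0.003] zaxis [-0.227  0.974 -0.   ] x [-0.003 -0.001 -1.   ] q7 [-0.05  0.48  0.6   1.39 -0.27  1.36  2.35] t 3.1 F [-0.7  0.1 -0.8] op 0.998
(0.632, -0.29, 0.15) [ 0.431 -0.    -0.02 ]
(0.632, -0.29, 0.027) [ 1.251 -0.003 -0.02 ]
twist deg -0.36691965608275723 frac -0.0040768850675861916
(np.float64(315.22448387067055), np.float64(221.65311584728735))
(np.float64(315.3046591718114), np.float64(250.31079786911232))
(np.float64(313.473993164045), np.float64(15.295510574820582))
(np.float64(314.81011614653085), np.float64(197.0777089166985))
```

View pics/w1.png

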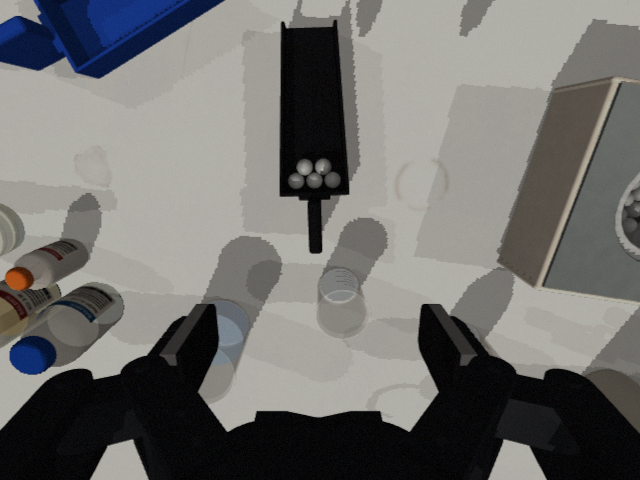

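```bash
python3 - <<'E'
from h import *
w=cam("wrist");t=cam("top")
for c in [(340,280,.069),(343,318,0.003)]: 
  p=onz(w,*c);print("w",p.round(3),(Rm().T@(p-[.632,-.29,0])).round(3))
p=onz(t,404,214,0);print("t",p.round(3),(Rm().T@(p-[.632,-.29,0])).round(3))
E
```

```text
w [ 0.676 -0.255  0.069] [-0.069 -0.051  0.024]
w [ 0.748 -0.228  0.003] [-0.003 -0.127  0.033]
t [ 0.709 -0.244  0.   ] [ 0.    -0.085  0.027]
```

>>> send_rows(targets=[0.3,0.4,0,-0.02,0,0.3,0.8,0,-0.02,0,0.3,0.95,0,-0.02,0,0.3,0.95,0,-0.02,0])

```text
t: 3.75
ee_pos: [0.6335, -0.2861, 0.0737]
orientation: [0.852, 1.569, 2.657]
force: [0.3, -0.2, -0.4]
opening: 0.65
```

```bash
python3 - <<'E'
from h import *
shift((.632,-.29,.027))
w=cam("wrist");save(w,"w2");save(cam("scene"),"s2",(340,200,500,360),3.75)
E
```

```text
pos [ 0.6335 -0.2861  0.0737] yaxis [-0.973 -0.232  0.001] zaxis [-0.232  0.973  0.001] x [-0.001  0.001 -1.   ] q7 [-0.03  0.59  0.55  1.53 -0.33  1.11  2.4 ] t 3.75 F [ 0.3 -0.2 -0.4] op 0.65
(0.632, -0.29, 0.027) [ 0.311  0.016 -0.023]
```

View pics/w2.png

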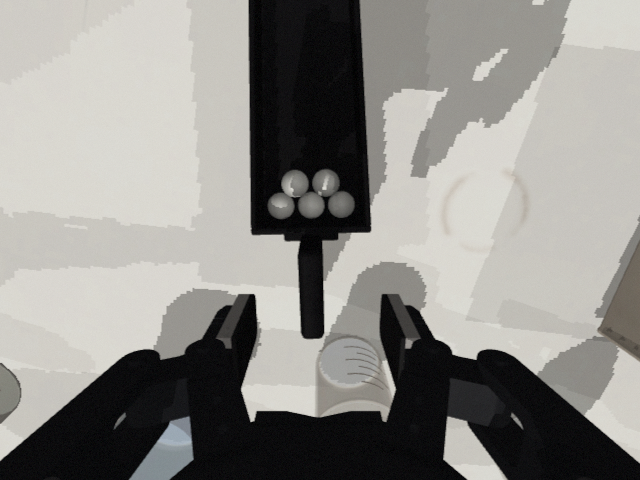

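View pics/s2.png

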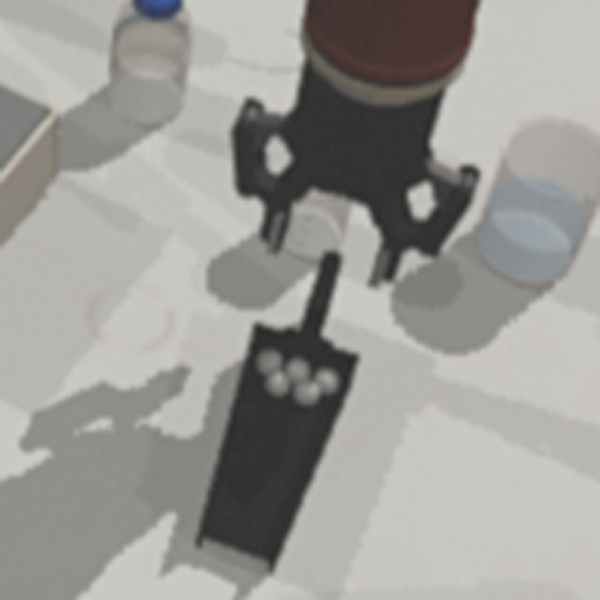

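>>> send_rows(targets=[0.3,0.2,0.02,-0.025,0,0.3,0.31,0.02,-0.025,0,0.3,0.31,0.02,-0.025,0,-1,0.31,0.02,-0.025,0,-1,0.31,0.02,-0.025,0,-1,0.31,0.02,-0.025,0,-1,0.31,0.02,-0.025,0], squeeze=100)

```text
t: 4.72
ee_pos: [0.6322, -0.2919, 0.0285]
orientation: [-2.121, 1.569, -0.317]
force: [-0.0, 0.1, 6.2]
opening: 0.125
```

>>> send_rows(targets=[-1,-0.03,0,0,0,-1,-0.07,0,0,0,-1,-0.1,0,0,0,-1,-0.1,0,0,0])

```text
t: 5.22
ee_pos: [0.6317, -0.2916, 0.0428]
orientation: [-2.192, 1.57, -0.389]
force: [0.4, -0.5, -3.0]
opening: 0.125
```

```bash
python3 - <<'E'
from h import *
shift((.632,-.29,.027))
w=cam("wrist");save(w,"w3");save(cam("scene"),"s3",(340,200,500,360),3.75)
E
```

```text
pos [ 0.6317 -0.2916  0.0428] yaxis [-0.973 -0.231 -0.001] zaxis [-0.231  0.973 -0.   ] x [ 0.001 -0.    -1.   ] q7 [-0.01  0.62  0.54  1.55 -0.35  1.06  2.42] t 5.22 F [ 0.4 -0.5 -3. ] op 0.125
(0.632, -0.29, 0.027) [ 0.105 -0.005  0.01 ]
```

View pics/w3.png

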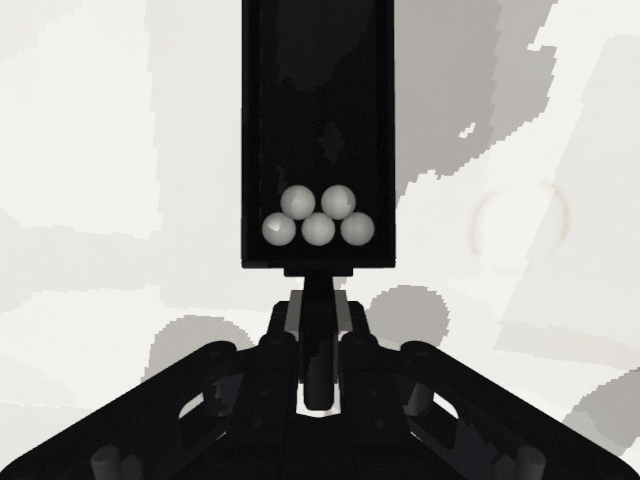

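View pics/s3.png

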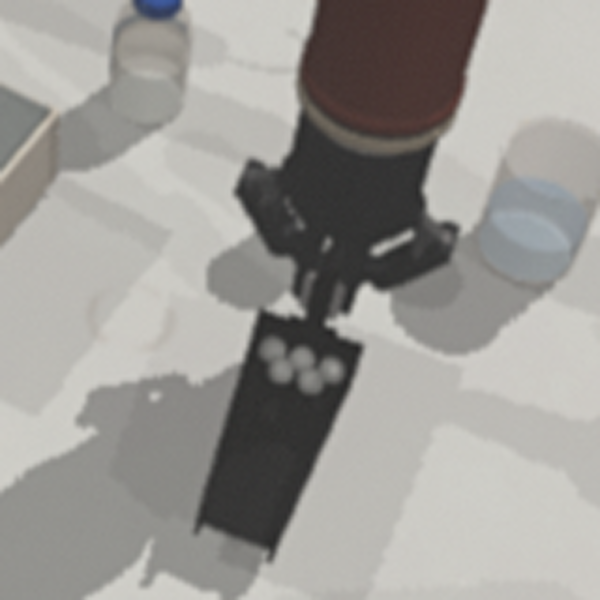

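>>> send_rows(targets=[-1,-0.1,0,0,0,-1,-0.25,0,0,0,-1,-0.4,0,0,0,-1,-0.55,0,0,0,-1,-0.7,0,0,0.04,-1,-0.83,0,0,0.1,-1,-0.9,0,0,0.18,-1,-0.9,0,0,0.26,-1,-0.9,0,0,0.34,-1,-0.9,0,0,0.42,-1,-0.9,0,0,0.48,-1,-0.9,0,0,0.5])

```text
t: 6.82
ee_pos: [0.6317, -0.2916, 0.1789]
orientation: [-1.308, 1.569, -0.291]
force: [-0.5, 0.3, -2.9]
opening: 0.127
```

```bash
python3 - <<'E'
from h import *
shift((.561,-.213,.175))
w=cam("wrist");save(w,"w4")
E
```

```text
pos [ 0.6317 -0.2916  0.1789] yaxis [-0.851  0.526 -0.001] zaxis [0.526 0.851 0.   ] x [ 0.001 -0.    -1.   ] q7 [-0.14  0.54  0.75  1.44 -0.37  1.31  1.65] t 6.83 F [-0.5  0.3 -2.9] op 0.127
(0.561, -0.213, 0.175) [0.025 0.676 0.198]
```

View pics/w4.png

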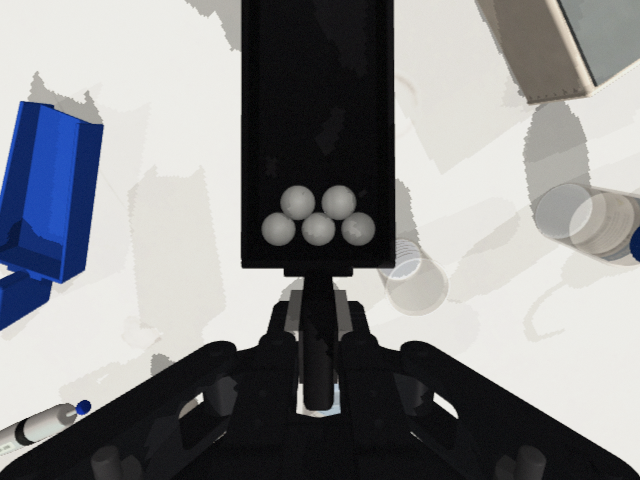

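>>> send_rows(targets=[-1,0,0.02,0,0.04,-1,0,0.06,0.03,0.1,-1,0,0.13,0.06,0.18,-1,0,0.22,0.09,0.26,-1,0,0.32,0.12,0.34,-1,0,0.42,0.15,0.42,-1,0,0.51,0.18,0.5,-1,0,0.58,0.2,0.56,-1,0,0.63,0.2,0.595,-1,0,0.66,0.2,0.605,-1,0,0.676,0.2,0.605,-1,0,0.676,0.2,0.605])

```text
t: 8.38
ee_pos: [0.5609, -0.2128, 0.1775]
orientation: [0.213, 1.57, 0.282]
force: [0.3, -0.0, -2.1]
opening: 0.126
```

```bash
python3 - <<'E'
from h import *
shift((.561,-.213,.117))
w=cam("wrist");save(w,"w5");d=cam("scene");save(d,"s5",(200,130,440,310),3.3)
t=cam("top");save(t,"t5",(280,190,440,310),5)
R=Rm();p=state()["ee_pos"]
for L in(.17,): 
  c=p+R[:,1]*L; print("corner pos",c, "rel well",(c-[.547,-.0075,0])[:2]@[-.066,.998],(c-[.547,-.0075,0])[:2]@[.998,.066])
E
```

```text
pos [ 0.5609 -0.2128  0.1775] yaxis [-0.069  0.998  0.   ] zaxis [0.998 0.069 0.   ] x [ 0.  0. -1.] q7 [-0.51  0.41  1.03  1.7  -0.37  1.24  0.67] t 8.38 F [ 0.3 -0.  -2.1] op 0.126
(0.561, -0.213, 0.117) [ 0.404 -0.001  0.   ]
corner pos [ 0.54943008 -0.04333634  0.17734996] rel well -0.03592505347607987 6.002150575918279e-05
```

View pics/s5.png

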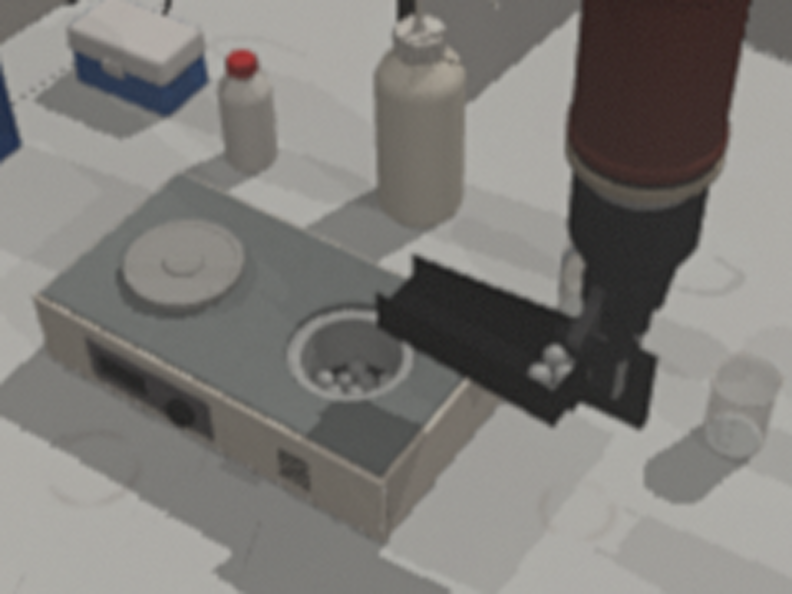

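View pics/w5.png

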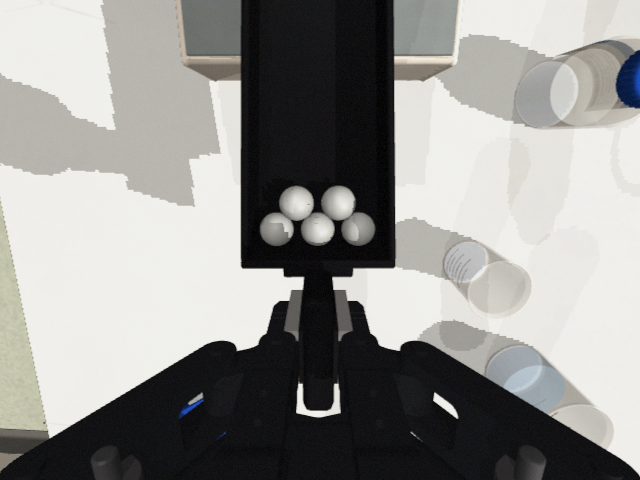

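View pics/t5.png

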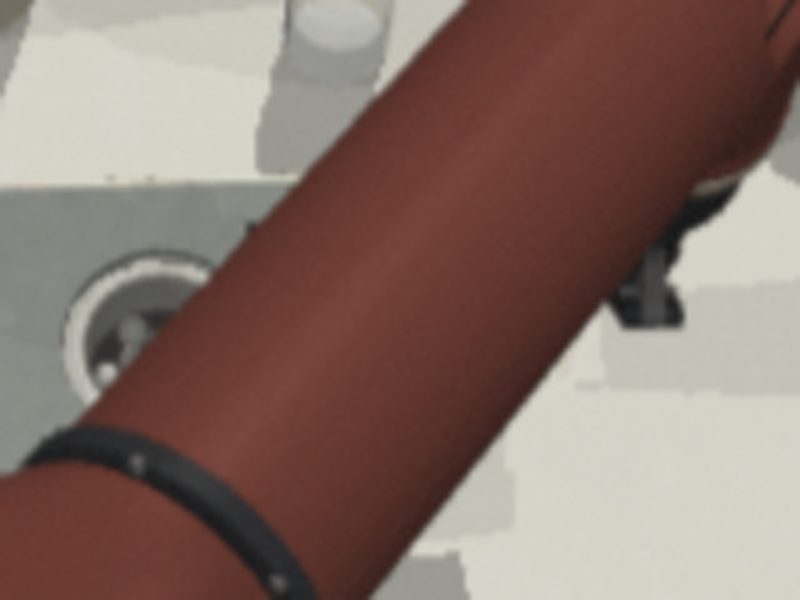

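>>> send_rows(targets=[-1,0.1,0,0,0,-1,0.22,0,0,0,-1,0.33,0.01,0,0,-1,0.4,0.01,0,0,-1,0.42,0.01,0,0,-1,0.42,0.01,0,0])

```text
t: 9.28
ee_pos: [0.5608, -0.2114, 0.1144]
orientation: [-1.324, 1.571, -1.256]
force: [-0.1, -0.1, -2.9]
opening: 0.127
```

>>> send_rows(targets=[-1,0,0,0,0,-1,0,0,0,0], squeeze=20)

```text
t: 9.52
ee_pos: [0.561, -0.2114, 0.1148]
orientation: [-0.248, 1.57, -0.18]
force: [-0.5, 0.6, -1.6]
opening: 0.126
```

```bash
python3 - <<'E'
from h import *
shift((.561,-.213,.117))
d=cam("scene");save(d,"s6",(280,180,440,300),5)
E
```

```text
pos [ 0.561  -0.2114  0.1148] yaxis [-0.068  0.998 -0.   ] zaxis [0.998 0.068 0.001] x [ 0.001 -0.    -1.   ] q7 [-0.47  0.47  0.98  1.77 -0.43  1.13  0.71] t 9.53 F [-0.5  0.6 -1.6] op 0.126
(0.561, -0.213, 0.117) [-0.015 -0.011 -0.001]
```

View pics/s6.png

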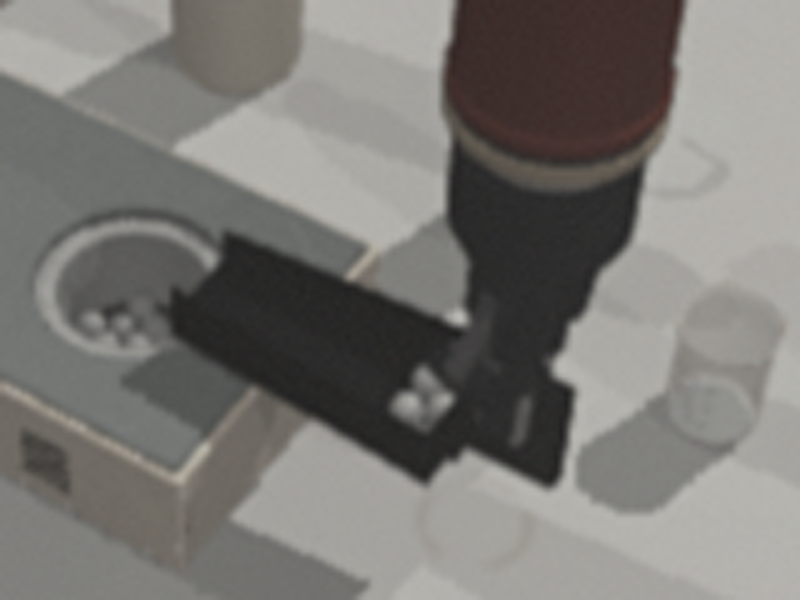

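>>> send_rows(targets=[-1,-0.05,0,0,0,-1,-0.1,0,0,0,-1,-0.1,0,0,0,-1,-0.1,0,0,0])

```text
t: 10.07
ee_pos: [0.5608, -0.2112, 0.1294]
orientation: [0.466, 1.571, 0.534]
force: [0.2, -0.1, -1.7]
opening: 0.125
```

```bash
python3 - <<'E'
from h import *
shift((.561,-.213,.117))
d=cam("scene");save(d,"s7",(280,180,440,300),5);save(cam("wrist"),"w7")
E
```

```text
pos [ 0.5608 -0.2112  0.1294] yaxis [-0.068  0.998  0.   ] zaxis [0.998 0.068 0.   ] x [ 0.  0. -1.] q7 [-0.48  0.45  0.99  1.75 -0.41  1.16  0.7 ] t 10.07 F [ 0.2 -0.1 -1.7] op 0.125
(0.561, -0.213, 0.117) [ 0.082 -0.012  0.001]
```

View pics/s7.png

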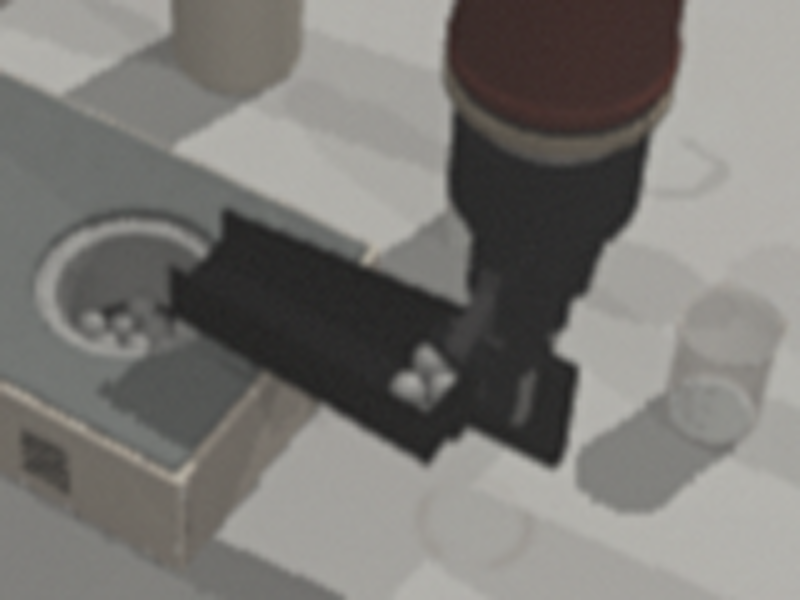

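View pics/w7.png

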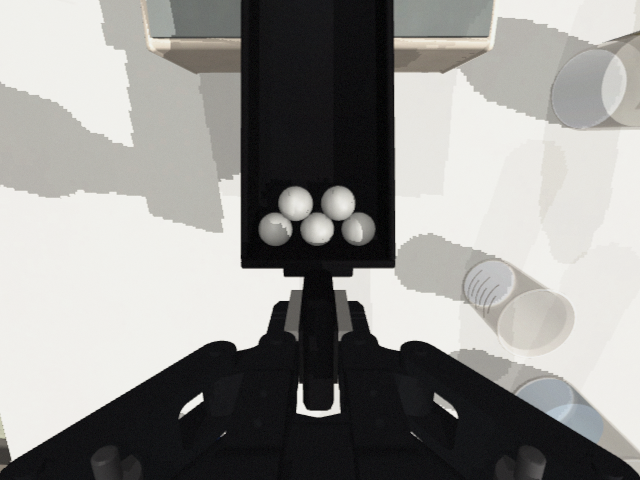

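>>> send_rows(targets=[-1,-0.1,0,0,0,-1,-0.2,-0.04,0,0,-1,-0.2,-0.1,0,0,-1,-0.2,-0.18,0,0,-1,-0.2,-0.28,0,0,-1,-0.2,-0.38,0,0,-1,-0.2,-0.48,0,0,-1,-0.2,-0.57,0,0,-1,-0.2,-0.65,0,0,-1,-0.1,-0.7,0,0,-1,0,-0.73,0,0,-1,0.1,-0.73,0,0], squeeze=80)

```text
t: 11.68
ee_pos: [0.5678, -0.3203, 0.1126]
orientation: [2.69, 1.57, 2.757]
force: [-0.5, -0.2, -2.6]
opening: 0.126
```

```bash
python3 - <<'E'
from h import *
shift((.568,-.32,.03),(.568,-.32,.0285))
save(cam("scene"),"s8")
E
```

```text
pos [ 0.5678 -0.3203  0.1126] yaxis [-0.068  0.998  0.   ] zaxis [ 0.998  0.068 -0.001] x [-0.001  0.    -1.   ] q7 [-0.23  0.58  0.93  1.63 -0.5   1.19  0.89] t 11.68 F [-0.5 -0.2 -2.6] op 0.126
(0.568, -0.32, 0.03) [0.551 0.002 0.002]
(0.568, -0.32, 0.0285) [0.561 0.002 0.002]
```

View pics/s8.png

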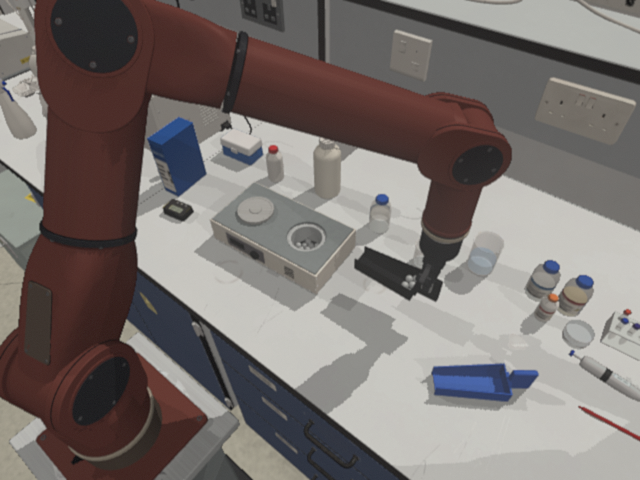

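>>> send_rows(targets=[-1,0.12,0,0,0,-1,0.26,0,0,0,-1,0.4,0,0,0,-1,0.5,0,0,0,-1,0.55,0,0,0,-1,0.56,0,0,0,-1,0.56,0,0,0,-0.5,0.56,0,0,0,-0.5,0.56,0,0,0,-0.5,0.46,0,0,0,-0.5,0.37,0,0,0,-0.5,0.37,0,0,0])

```text
t: 13.22
ee_pos: [0.5691, -0.3212, 0.0608]
orientation: [-0.456, 1.568, -0.389]
force: [0.9, -0.0, -0.1]
opening: 0.251
```

```bash
python3 - <<'E'
from h import *
shift((.5685,-.347,.057))
d=cam("wrist");save(d,"w9")
R=Rm();g=np.array([.5678,-.3203,0])
for x,z in((-122,.064),(-74,.034),(-74,.064)): print(px(d,g+R[:,1]*(x+100)/1e3+[0,0,z]))
save(cam("scene"),"s9",(340,200,500,320),5)
E
```

```text
pos [ 0.5691 -0.3212  0.0608] yaxis [-0.068  0.998 -0.001] zaxis [0.998 0.068 0.003] x [ 0.003 -0.001 -1.   ] q7 [-0.2   0.63  0.89  1.67 -0.54  1.1   0.92] t 13.22 F [ 0.9 -0.  -0.1] op 0.251
(0.5685, -0.347, 0.057) [ 0.026 -0.171 -0.016]
(np.float64(316.06411939352614), np.float64(350.6054867135205))
(np.float64(316.0116823318742), np.float64(234.4033222329594))
(np.float64(315.85132784706536), np.float64(253.76164019684254))
```

View pics/w9.png

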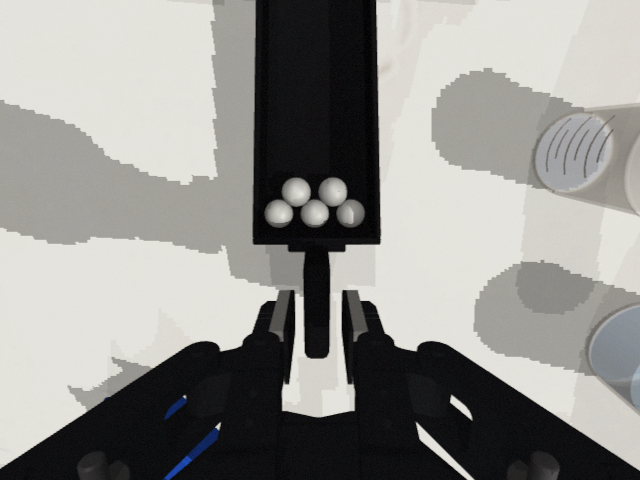

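View pics/s9.png

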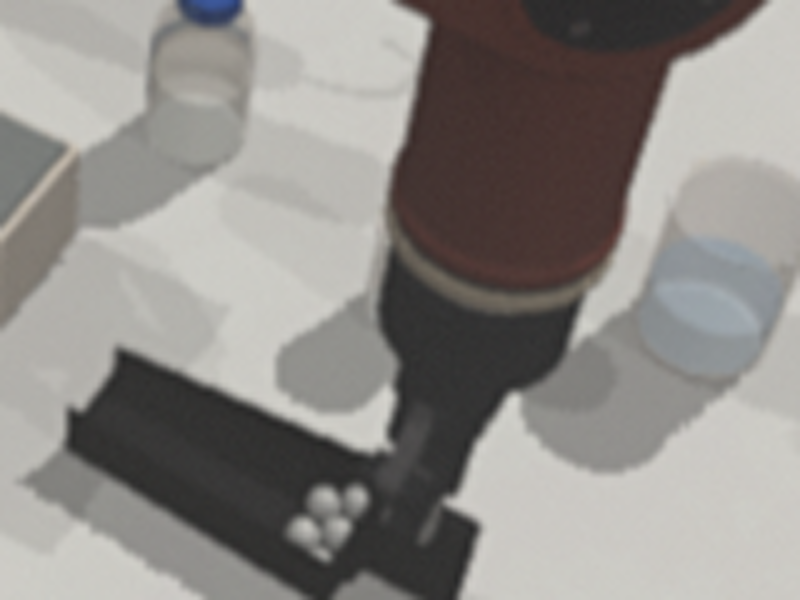

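>>> send_rows(targets=[-0.5,0,-0.1,-0.01,0,-0.5,0.03,-0.185,-0.01,0,-0.5,0.045,-0.185,-0.01,0,-0.5,0.045,-0.185,-0.01,0,-1,0.045,-0.185,-0.01,0,-1,0.045,-0.185,-0.01,0,-1,0.045,-0.185,-0.01,0], squeeze=120)

```text
t: 14.2
ee_pos: [0.5688, -0.3481, 0.0522]
orientation: [-0.223, 1.571, -0.154]
force: [-0.3, 0.0, 0.6]
opening: 0.089
```

>>> send_rows(targets=[-1,-0.05,0,0,0,-1,-0.1,0,0,0,-1,-0.1,0,0,0])

```text
t: 14.58
ee_pos: [0.5689, -0.3486, 0.068]
orientation: [-0.527, 1.57, -0.459]
force: [0.6, -0.3, -2.2]
opening: 0.086
```

```bash
python3 - <<'E'
from h import *
shift((.5685,-.347,.057))
d=cam("wrist");save(d,"w10")
save(cam("scene"),"s10",(340,200,500,320),5)
E
```

```text
pos [ 0.5689 -0.3486  0.068 ] yaxis [-0.068  0.998 -0.001] zaxis [0.998 0.068 0.001] x [ 0.001 -0.001 -1.   ] q7 [-0.14  0.65  0.89  1.63 -0.55  1.13  0.95] t 14.57 F [ 0.6 -0.3 -2.2] op 0.086
(0.5685, -0.347, 0.057) [ 0.073  0.011 -0.002]
```

View pics/w10.png

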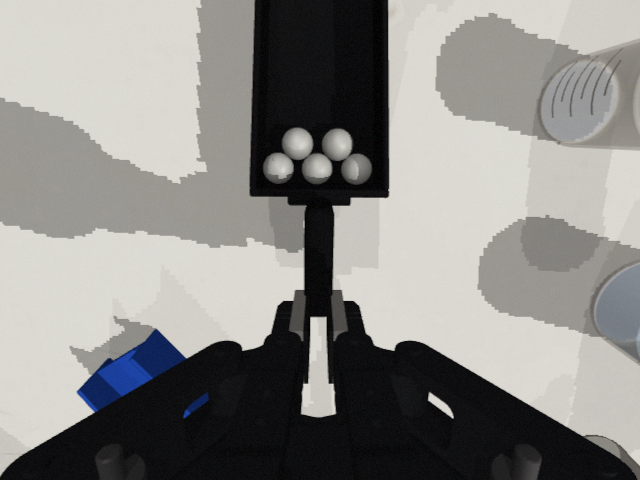

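View pics/s10.png

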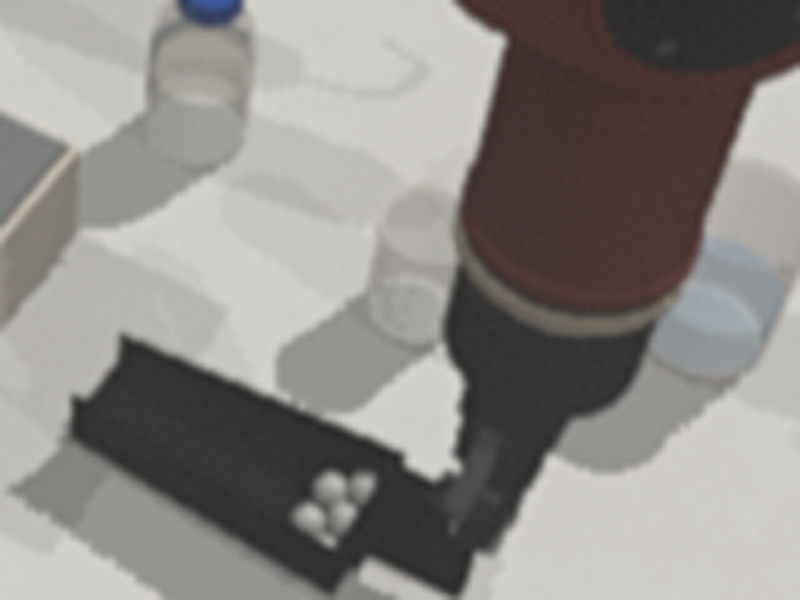

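>>> send_rows(targets=[-1,0.03,0,0,0,-1,0.03,0,0,0,-1,0.03,0,0,0], squeeze=20)

```text
t: 15.05
ee_pos: [0.5684, -0.3483, 0.0624]
orientation: [3.017, 1.57, 3.084]
force: [-0.7, 0.6, -1.6]
opening: 0.085
```

```bash
python3 - <<'E'
from h import *
shift((.5685,-.347,.057))
d=cam("wrist");save(d,"w11")
save(cam("scene"),"s11",(340,200,500,320),5)
E
```

```text
pos [ 0.5684 -0.3483  0.0624] yaxis [-0.068  0.998  0.   ] zaxis [ 0.998  0.068 -0.   ] x [-0.  0. -1.] q7 [-0.14  0.66  0.89  1.63 -0.55  1.12  0.96] t 15.05 F [-0.7  0.6 -1.6] op 0.085
(0.5685, -0.347, 0.057) [0.036 0.009 0.001]
```

View pics/w11.png

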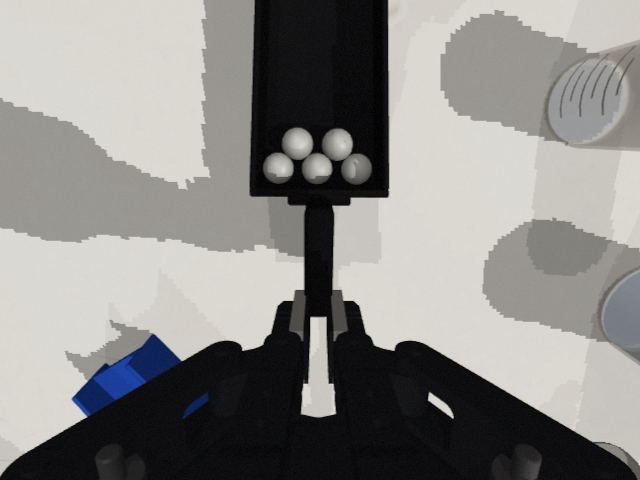

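View pics/s11.png

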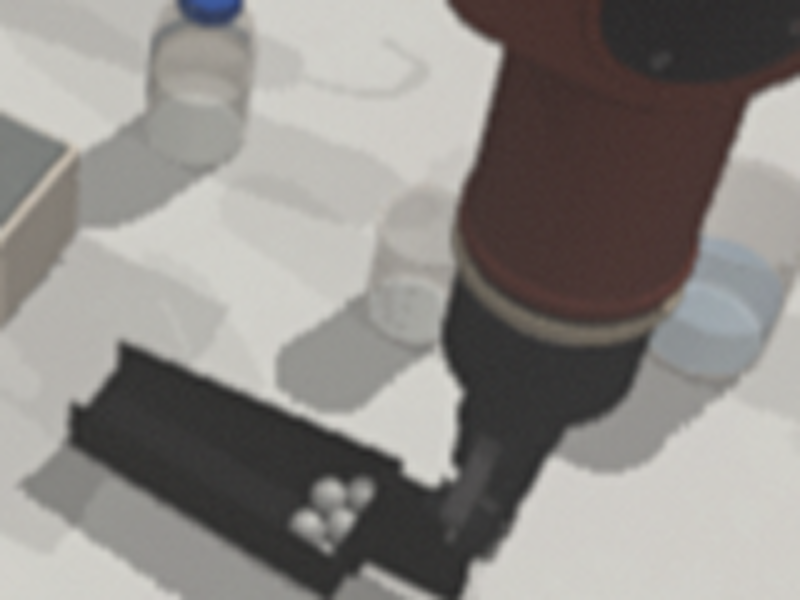

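>>> send_rows(targets=[-0.86,0,0,0,0,-0.86,0,0,0,0,-0.86,0,0,0,0])

```text
t: 15.52
ee_pos: [0.5686, -0.3483, 0.0626]
orientation: [-1.148, 1.571, -1.08]
force: [-0.7, -0.3, -2.4]
opening: 0.09
```

>>> send_rows(targets=[-0.83,0,0,0,0,-0.83,0,0,0,0,-0.83,0,0,0,0])

```text
t: 15.9
ee_pos: [0.5685, -0.3483, 0.0626]
orientation: [-2.293, 1.571, -2.225]
force: [0.0, -0.1, -2.0]
opening: 0.089
```

```bash
python3 - <<'E'
from h import *
shift()
d=cam("wrist");save(d,"w12")
save(cam("scene"),"s12",(340,200,500,320),5)
a=cv2.imread("pics/w11.png");b=cv2.imread("pics/w12.png")
print([ (np.argmax(i[150:230,265].mean(-1)[::-1]<40)) for i in (a,b)])
E
```

```text
pos [ 0.5685 -0.3483  0.0626] yaxis [-0.068  0.998 -0.   ] zaxis [ 0.998  0.068 -0.   ] x [-0. -0. -1.] q7 [-0.14  0.66  0.89  1.63 -0.55  1.12  0.96] t 15.9 F [ 0.  -0.1 -2. ] op 0.089
[np.int64(34), np.int64(34)]
```

View pics/w12.png

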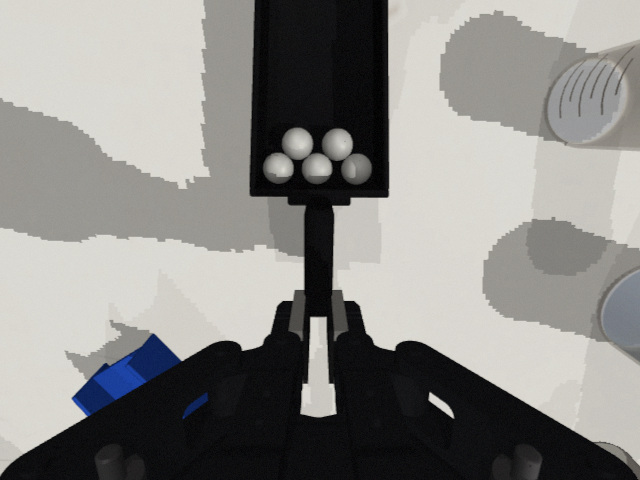

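>>> send_rows(targets=[-0.8,0,0,0,0,-0.8,0,0,0,0])

```text
t: 16.25
ee_pos: [0.5686, -0.3483, 0.0626]
orientation: [-1.568, 1.571, -1.5]
force: [0.4, -0.6, -2.1]
opening: 0.105
```

>>> send_rows(targets=[-0.77,0,0,0,0,-0.77,0,0,0,0])

```text
t: 16.5
ee_pos: [0.5686, -0.3483, 0.0626]
orientation: [-1.169, 1.571, -1.101]
force: [0.4, -0.2, -2.1]
opening: 0.118
```

```bash
python3 - <<'E'
from h import *
shift()
d=cam("wrist");save(d,"w13",(200,100,440,400),2)
a=cv2.imread("pics/w11.png");b=d["pixels"]
print(cv2.phaseCorrelate(a[100:320,240:400].mean(-1).astype(np.float32),b[100:320,240:400].mean(-1).astype(np.float32)))
E
```

```text
pos [ 0.5686 -0.3483  0.0626] yaxis [-0.068  0.998 -0.   ] zaxis [0.998 0.068 0.   ] x [ 0. -0. -1.] q7 [-0.14  0.66  0.89  1.63 -0.55  1.12  0.96] t 16.5 F [ 0.4 -0.2 -2.1] op 0.118
((-0.08620387536079477, 0.263693170333795), 0.5485692672729492)
```

>>> send_rows(targets=[-0.76,0,0,0,0,-0.75,0,0,0,0])

```text
t: 16.8
ee_pos: [0.5686, -0.3483, 0.0626]
orientation: [-2.082, 1.571, -2.014]
force: [0.3, -0.6, -2.0]
opening: 0.125
```

```bash
python3 - <<'E'
from h import *
shift()
d=cam("wrist");save(d,"w14",(200,100,440,400),2)
a=cv2.imread("pics/w11.png");b=d["pixels"]
print(cv2.phaseCorrelate(a[100:320,240:400].mean(-1).astype(np.float32),b[100:320,240:400].mean(-1).astype(np.float32)))
E
```

```text
pos [ 0.5686 -0.3483  0.0626] yaxis [-0.068  0.998 -0.   ] zaxis [ 0.998  0.068 -0.   ] x [-0. -0. -1.] q7 [-0.14  0.66  0.89  1.63 -0.55  1.12  0.96] t 16.8 F [ 0.3 -0.6 -2. ] op 0.125
((-0.11409717417009801, 0.5721744231636734), 0.5404300804138183)
```

View pics/w14.png

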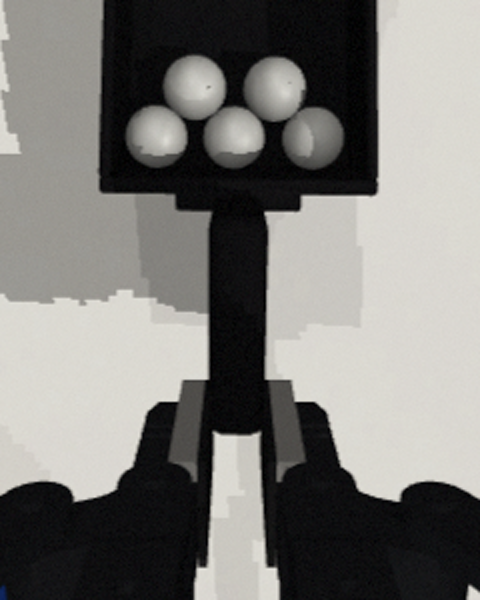

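>>> send_rows(targets=[-0.74,0,0,0,0,-0.74,0,0,0,0])

```text
t: 17.1
ee_pos: [0.5686, -0.3483, 0.0626]
orientation: [-2.173, 1.571, -2.105]
force: [0.9, -0.2, -1.5]
opening: 0.127
```

```bash
python3 - <<'E'
from h import *
shift()
d=cam("wrist");save(d,"w15",(200,100,440,400),2)
a=cv2.imread("pics/w11.png");b=d["pixels"]
print(cv2.phaseCorrelate(a[100:320,240:400].mean(-1).astype(np.float32),b[100:320,240:400].mean(-1).astype(np.float32)))
E
```

```text
pos [ 0.5686 -0.3483  0.0626] yaxis [-0.068  0.998 -0.   ] zaxis [ 0.998  0.068 -0.   ] x [-0. -0. -1.] q7 [-0.14  0.66  0.89  1.63 -0.55  1.12  0.96] t 17.1 F [ 0.9 -0.2 -1.5] op 0.127
((-0.12377597815412855, 0.7262039144095809), 0.5368634132809109)
```

>>> send_rows(targets=[-0.73,0,0,0,0,-0.73,0,0,0,0])

```text
t: 17.4
ee_pos: [0.5686, -0.3483, 0.0626]
orientation: [0.146, 1.571, 0.214]
force: [0.2, -0.3, -2.3]
opening: 0.135
```

>>> send_rows(targets=[-0.72,0,0,0,0,-0.72,0,0,0,0])

```text
t: 17.65
ee_pos: [0.5686, -0.3484, 0.0627]
orientation: [-0.672, 1.571, -0.605]
force: [-0.2, 0.1, -0.4]
opening: 0.144
```

```bash
python3 - <<'E'
from h import *
shift()
d=cam("wrist");save(d,"w16",(200,100,440,400),2)
a=cv2.imread("pics/w11.png");b=d["pixels"]
print(cv2.phaseCorrelate(a[100:320,240:400].mean(-1).astype(np.float32),b[100:320,240:400].mean(-1).astype(np.float32)))
save(cam("scene"),"s16",(340,200,500,320),5)
E
```

```text
pos [ 0.5686 -0.3484  0.0627] yaxis [-0.068  0.998 -0.   ] zaxis [0.998 0.068 0.   ] x [ 0. -0. -1.] q7 [-0.14  0.66  0.89  1.63 -0.55  1.12  0.96] t 17.65 F [-0.2  0.1 -0.4] op 0.144
((-5.5373554675531125, 0.7464284532188401), 0.2637512085172865)
```

View pics/w16.png

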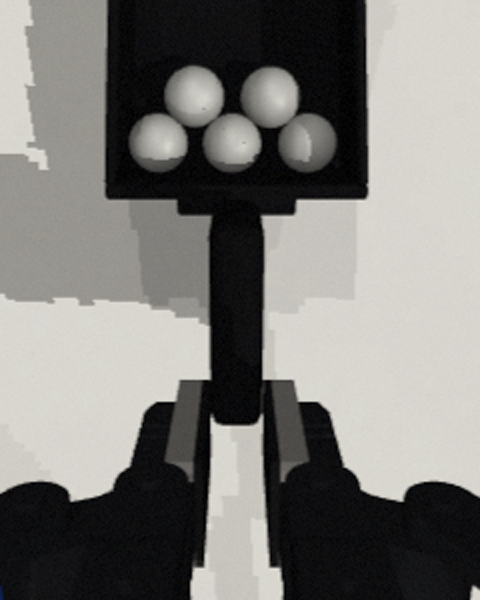

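View pics/s16.png

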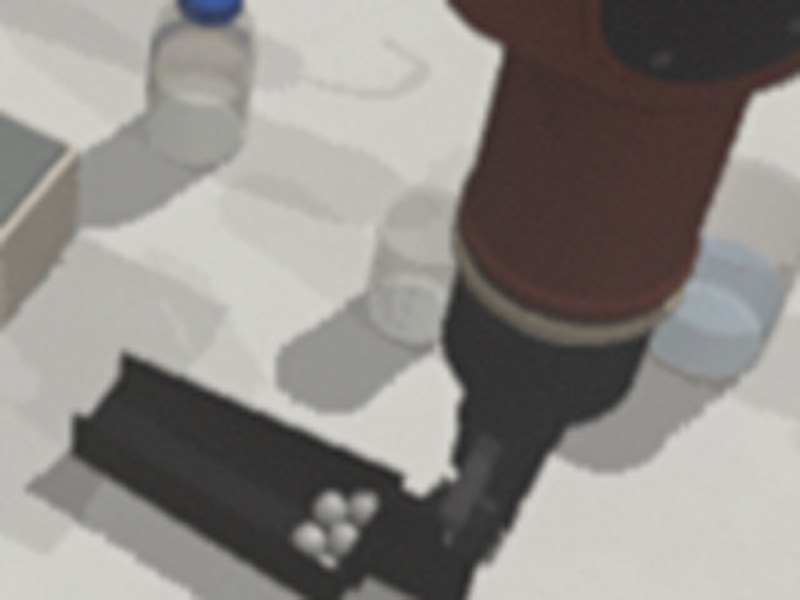

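>>> send_rows(targets=[-0.6,0,-0.01,0,0,-0.6,0.05,-0.01,0,0,-0.6,0.05,-0.01,0,0,-1,0.05,-0.01,0,0,-1,0.05,-0.01,0,0,-1,0.05,-0.01,0,0,-1,0,-0.01,0,0,-1,-0.03,-0.01,0,0,-1,-0.03,-0.01,0,0])

```text
t: 18.88
ee_pos: [0.5689, -0.3501, 0.0678]
orientation: [-0.613, 1.57, -0.545]
force: [0.7, 0.6, -2.3]
opening: 0.13
```

```bash
python3 - <<'E'
from h import *
shift()
d=cam("wrist");save(d,"w17",(200,100,440,400),2)
np.save("ref.npy",d["pixels"])
save(cam("scene"),"s17",(340,200,500,320),5)
E
```

```text
pos [ 0.5689 -0.3501  0.0678] yaxis [-0.068  0.998 -0.001] zaxis [0.998 0.068 0.001] x [ 0.001 -0.001 -1.   ] q7 [-0.14  0.65  0.89  1.63 -0.55  1.13  0.96] t 18.88 F [ 0.7  0.6 -2.3] op 0.13
```

View pics/w17.png

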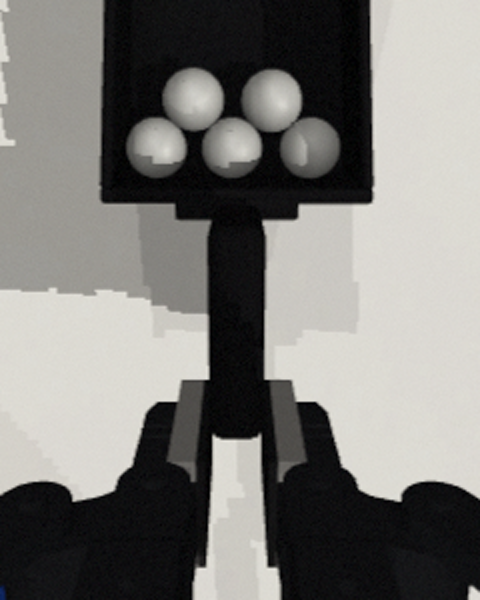

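View pics/s17.png

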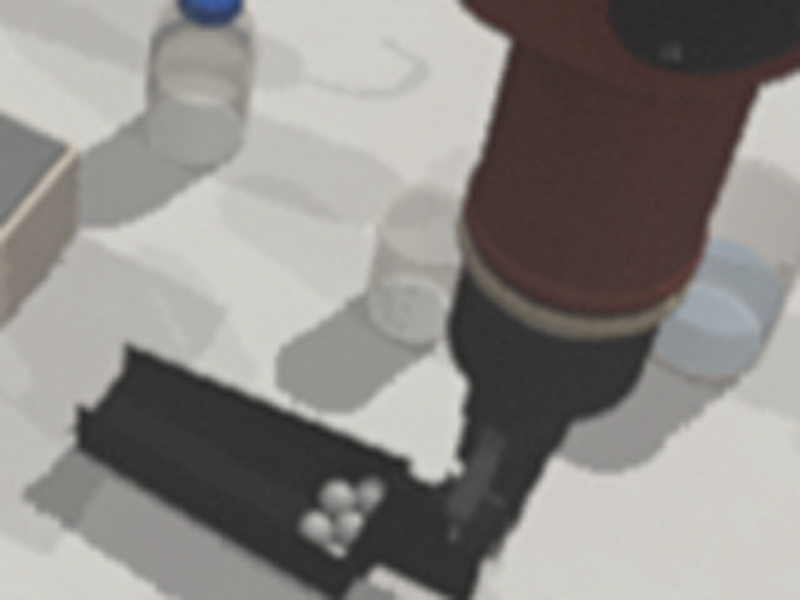

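>>> send_rows(targets=[-0.74,0.02,0,0,0,-0.735,0.02,0,0,0,-0.732,0.02,0,0,0,-0.73,0.02,0,0,0,-0.73,0.02,0,0,0])

```text
t: 19.6
ee_pos: [0.5687, -0.3498, 0.0641]
orientation: [-0.844, 1.571, -0.776]
force: [-0.1, 1.0, -1.7]
opening: 0.136
```

```bash
cat >> h.py <<'E'
def cmp(n,lvl=True):
    s=state();d=cam("wrist");a=np.load("ref.npy");b=d["pixels"];save(d,n,(200,100,440,400),2)
    f=lambda i:i[180:225,255:390].mean(-1).astype(np.float32)
    print("op",round(s["opening"],4),"F",s["force"].round(1),"z",s["ee_pos"][2].round(4),"rearwall shift",np.round(cv2.phaseCorrelate(f(a),f(b)),2) if 0 else cv2.phaseCorrelate(f(a),f(b)))
E
python3 - <<'E'
from h import *
cmp("w18")
E
```

```text
op 0.1355 F [-0.1  1.  -1.7] z 0.0641 rearwall shift ((0.2904608645462048, 1.010076427865254), 0.9273992205647285)
```

>>> send_rows(targets=[-0.728,0,0,0,0,-0.728,0,0,0,0,-0.728,0,0,0,0])

```text
t: 20.02
ee_pos: [0.5687, -0.3498, 0.0641]
orientation: [-0.953, 1.571, -0.886]
force: [-0.2, -0.2, -1.3]
opening: 0.132
```

```bash
python3 - <<'E'
from h import *
cmp("w19")
E
```

```text
op 0.1324 F [-0.2 -0.2 -1.3] z 0.0641 rearwall shift ((0.32718056142110186, 1.0063426446282584), 0.9316658503528485)
```

>>> send_rows(targets=[-0.726,0,0,0,0,-0.726,0,0,0,0])

```text
t: 20.32
ee_pos: [0.5687, -0.3498, 0.0641]
orientation: [-1.586, 1.571, -1.518]
force: [0.8, 1.0, -1.1]
opening: 0.134
```

```bash
python3 - <<'E'
from h import *
cmp("w20")
E
```

```text
op 0.1338 F [ 0.8  1.  -1.1] z 0.0641 rearwall shift ((0.3223127537823842, 0.9919221583778963), 0.93408656037884)
```

```bash
python3 - <<'E'
from h import *
save(cam("scene"),"s20",(340,200,500,320),5)
print([state()["force"][2].round(2) for _ in range(3)])
E
```

```text
[np.float64(-2.56), np.float64(-2.56), np.float64(-2.56)]
```

View pics/s20.png

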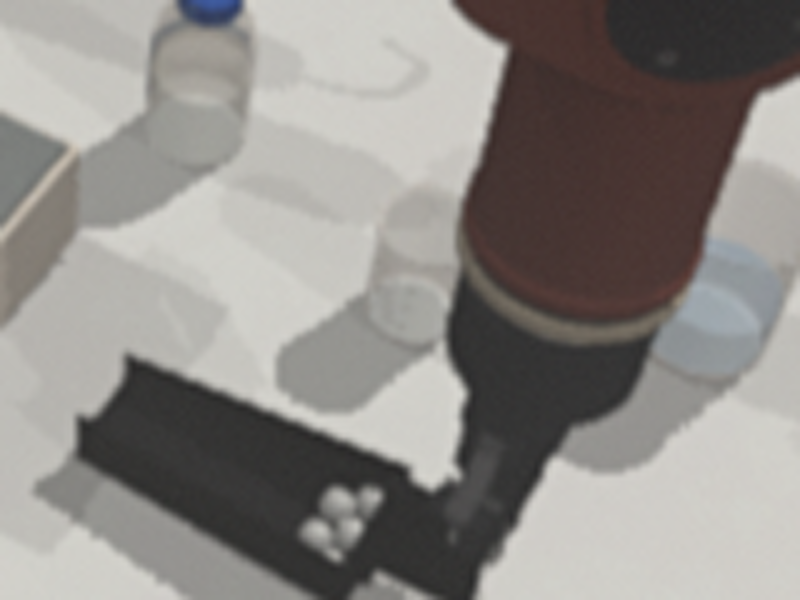

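View pics/w20.png

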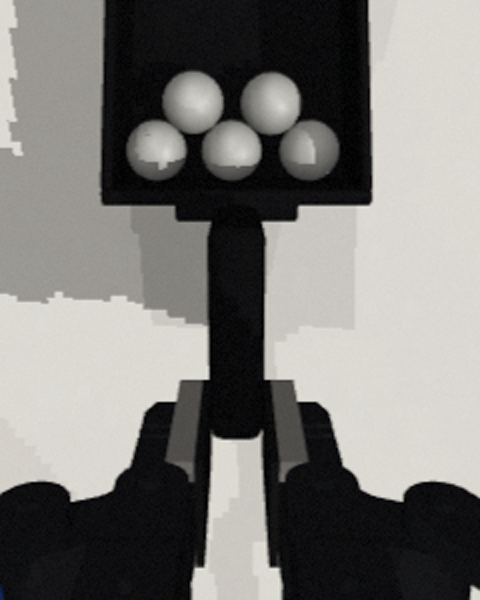

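>>> send_rows(targets=[-0.724,0,0,0,0,-0.724,0,0,0,0])

```text
t: 20.68
ee_pos: [0.5687, -0.3498, 0.0641]
orientation: [-1.73, 1.571, -1.662]
force: [-0.4, -0.5, -0.8]
opening: 0.139
```

```bash
python3 - <<'E'
from h import *
cmp("w21")
E
```

```text
op 0.1391 F [-0.4 -0.5 -0.8] z 0.0641 rearwall shift ((0.29796118473150557, 0.9779388898222052), 0.9374537752881462)
```

>>> send_rows(targets=[-0.722,0,0,0,0,-0.722,0,0,0,0])

```text
t: 20.98
ee_pos: [0.5687, -0.3498, 0.0641]
orientation: [-0.292, 1.571, -0.224]
force: [0.2, 0.1, -1.3]
opening: 0.14
```

```bash
python3 - <<'E'
from h import *
cmp("w22")
save(cam("scene"),"s22",(340,200,500,320),5)
E
```

```text
op 0.1404 F [ 0.2  0.1 -1.3] z 0.0641 rearwall shift ((0.3016091295940413, 0.9853726220181152), 0.9223784314065313)
```

>>> send_rows(targets=[-0.722,-0.01,0,0,0,-0.722,-0.03,0,0,0,-0.722,-0.03,0,0,0])

```text
t: 21.45
ee_pos: [0.5688, -0.3499, 0.069]
orientation: [-0.67, 1.57, -0.602]
force: [0.2, -0.1, -1.5]
opening: 0.14
```

```bash
python3 - <<'E'
from h import *
cmp("w23")
save(cam("scene"),"s23",(340,200,500,320),5)
E
```

```text
op 0.1398 F [ 0.2 -0.1 -1.5] z 0.069 rearwall shift ((0.08060379468417977, 1.228000280345455), 0.7049120920283314)
```

View pics/s23.png

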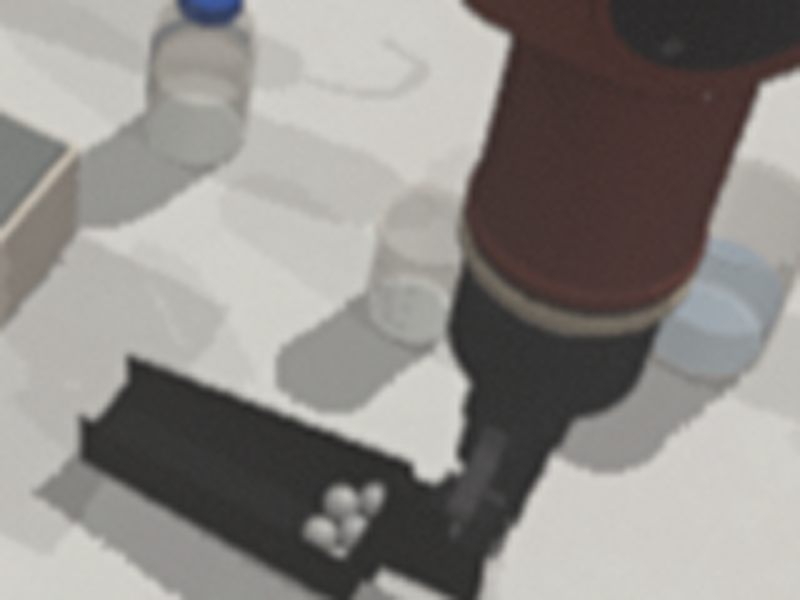

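View pics/s22.png

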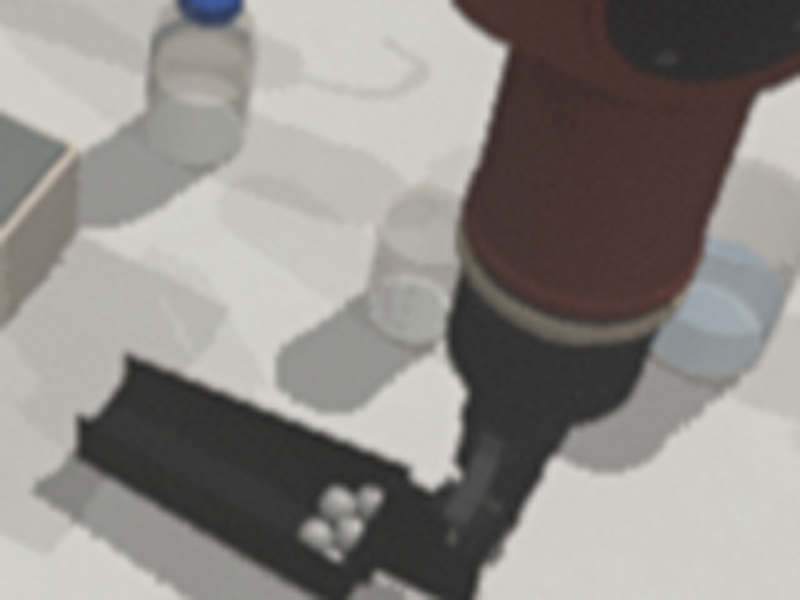

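>>> send_rows(targets=[-0.722,0.04,0,0,0,-0.722,0.08,0,0,0,-0.722,0.093,0,0,0,-0.722,0.093,0,0,0,-1,0.093,0,0,0,-1,0.093,0,0,0,-1,0.05,0,0,0,-1,-0.05,0,0,0,-1,-0.15,0,0,0,-1,-0.15,0,0,0], squeeze=40)

```text
t: 22.8
ee_pos: [0.5695, -0.3505, 0.0932]
orientation: [-0.517, 1.568, -0.45]
force: [-0.9, -0.4, -2.7]
opening: 0.123
```

```bash
python3 - <<'E'
from h import *
shift((.5622,-.2375,.155))
cmp("w24")
save(cam("scene"),"s24",(340,200,500,320),5)
E
```

```text
pos [ 0.5695 -0.3505  0.0932] yaxis [-0.068  0.998 -0.002] zaxis [0.998 0.068 0.003] x [ 0.003 -0.001 -1.   ] q7 [-0.15  0.63  0.91  1.61 -0.53  1.17  0.94] t 22.8 F [-0.9 -0.4 -2.7] op 0.123
(0.5622, -0.2375, 0.155) [-0.413  0.754  0.003]
op 0.1228 F [-0.9 -0.4 -2.7] z 0.0932 rearwall shift ((0.4484343392238799, 0.3735829449195087), 0.9815884060329861)
```

View pics/w24.png

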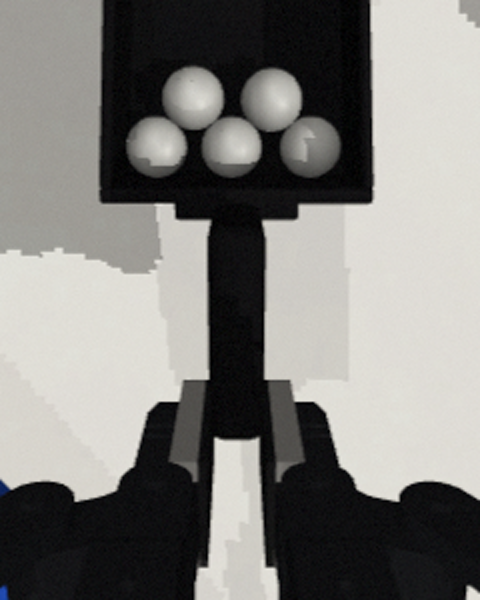

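View pics/s24.png

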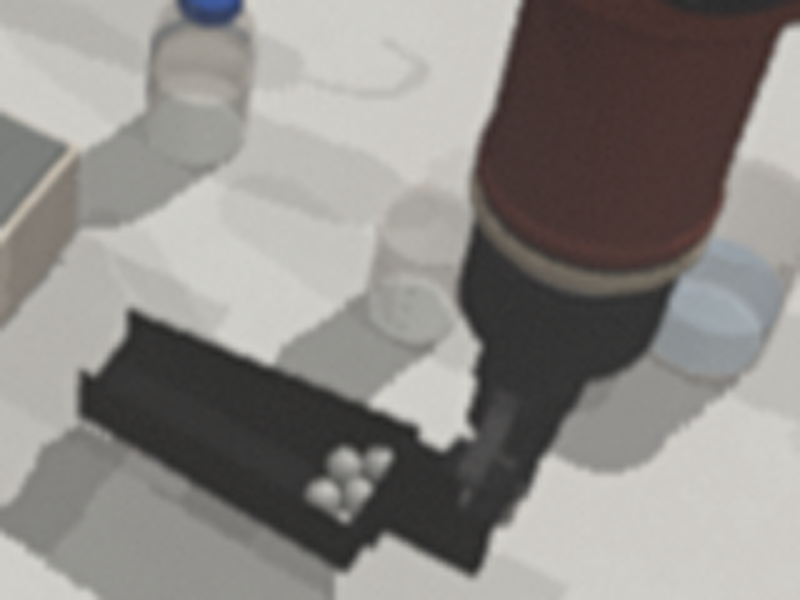

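>>> send_rows(targets=[-1,-0.1,0,0,0,-1,-0.22,0.02,0,0,-1,-0.34,0.06,0,0,-1,-0.42,0.12,0,0,-1,-0.45,0.2,0,0,-1,-0.45,0.3,0,0,-1,-0.45,0.4,0,0,-1,-0.45,0.5,0,0,-1,-0.45,0.6,0,0,-1,-0.45,0.68,0,0,-1,-0.43,0.73,0,0,-1,-0.4,0.755,0,0])

```text
t: 24.4
ee_pos: [0.561, -0.2364, 0.1509]
orientation: [-0.387, 1.571, -0.319]
force: [-0.6, -0.9, -2.4]
opening: 0.123
```

```bash
python3 - <<'E'
from h import *
shift((.5622,-.2375,.138))
cmp("w25")
save(cam("scene"),"s25",(260,170,420,290),5)
E
```

```text
pos [ 0.561  -0.2364  0.1509] yaxis [-0.068  0.998 -0.   ] zaxis [0.998 0.068 0.   ] x [ 0. -0. -1.] q7 [-0.44  0.45  1.    1.71 -0.41  1.21  0.73] t 24.4 F [-0.6 -0.9 -2.4] op 0.123
(0.5622, -0.2375, 0.138) [ 0.086 -0.008  0.007]
op 0.1225 F [-0.6 -0.9 -2.4] z 0.1509 rearwall shift ((0.5688523916750654, 0.30393565937296074), 0.887155515882704)
```

View pics/s25.png

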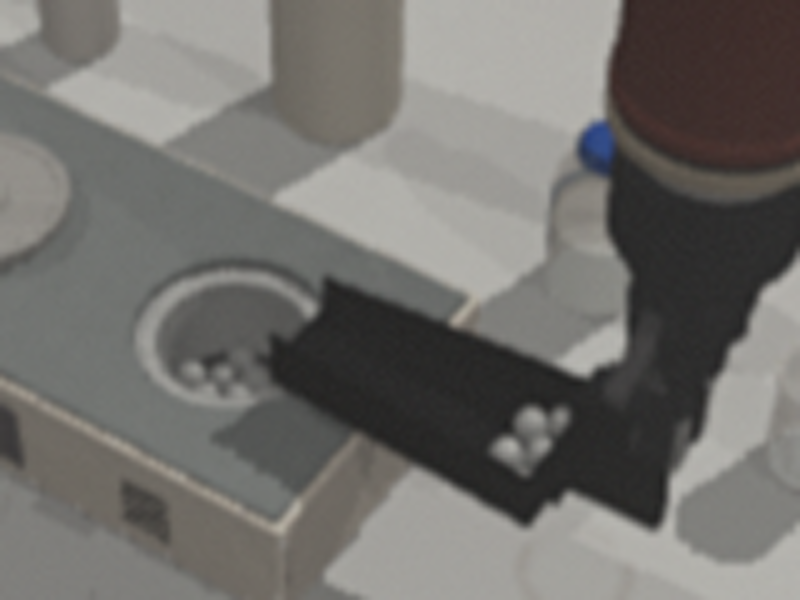

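View pics/w25.png

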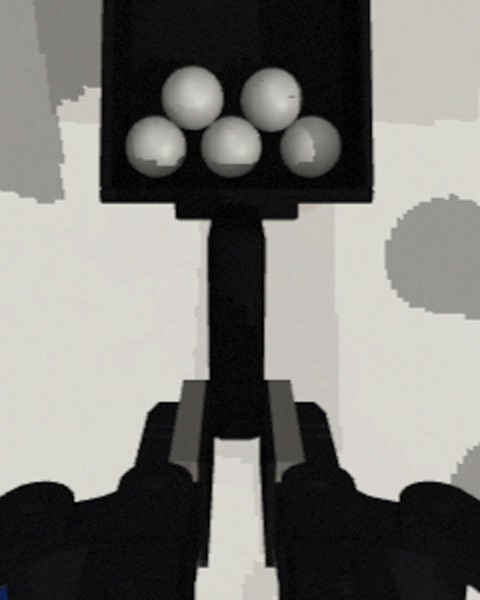

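>>> send_rows(targets=[-1,0.04,0,0.004,0,-1,0.08,0,0.007,0,-1,0.09,0,0.007,0,-1,0.09,0,0.007,0])

```text
t: 25.0
ee_pos: [0.5619, -0.2369, 0.1375]
orientation: [-2.896, 1.571, -2.829]
force: [-0.7, -0.7, -1.9]
opening: 0.123
```

```bash
python3 - <<'E'
from h import *
shift((.5622,-.2375,.138))
R=Rm();p=state()["ee_pos"];d=cam("scene");save(d,"s26",(260,170,420,290),5)
for sgn in(-1,1):
  for z in(0,.034):
    c=p+R[:,1]*.1965+R[:,2]*.023*sgn+[0,0,z-.0552];u,v=px(d,c);print(sgn,z,c.round(3),(u-260)*5,(v-170)*5)
E
```

```text
pos [ 0.5619 -0.2369  0.1375] yaxis [-0.067  0.998 -0.   ] zaxis [ 0.998  0.067 -0.   ] x [-0. -0. -1.] q7 [-0.43  0.47  0.99  1.72 -0.42  1.18  0.74] t 25.0 F [-0.7 -0.7 -1.9] op 0.123
(0.5622, -0.2375, 0.138) [-0.004 -0.004  0.001]
-1 0 [ 0.526 -0.042  0.082] 258.6487669010421 387.95788377582426
-1 0.034 [ 0.526 -0.042  0.116] 256.4728198232635 339.77830199917764
1 0 [ 0.572 -0.039  0.082] 313.55447451059007 327.70368773151245
1 0.034 [ 0.572 -0.039  0.116] 312.7379789154452 279.23634994449174
```

View pics/s26.png

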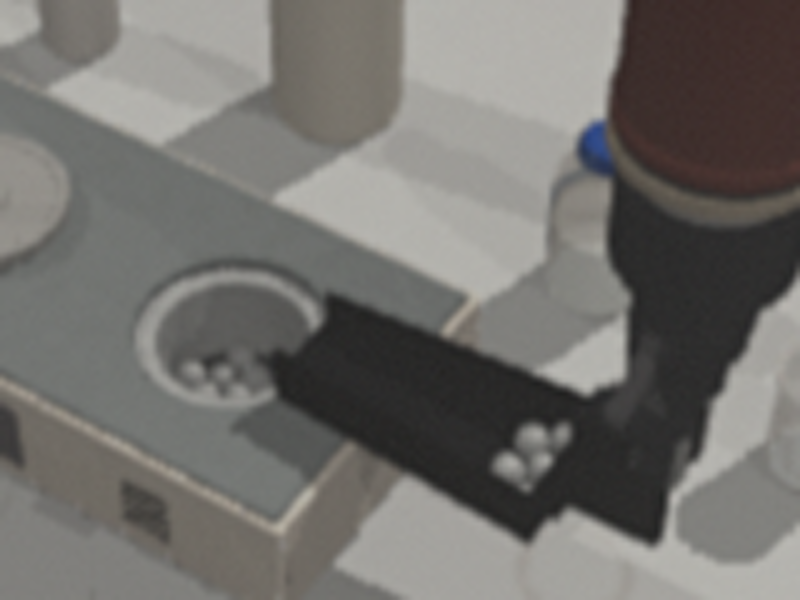

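>>> send_rows(targets=[-1,-0.04,0,0,0,-1,-0.04,0.04,0,0,-1,-0.04,0.075,0,0,-1,-0.04,0.075,0,0])

```text
t: 25.55
ee_pos: [0.5614, -0.2245, 0.1435]
orientation: [1.651, 1.57, 1.72]
force: [0.1, 0.8, -2.0]
opening: 0.122
```

```bash
python3 - <<'E'
from h import *
shift()
R=Rm();p=state()["ee_pos"];d=cam("scene");save(d,"s27",(280,190,380,270),8)
w=np.array([.547,-.0075,0])
for a in(-.042,-.03,.042):
  c=w+R[:,1]*a+[0,0,.08];u,v=px(d,c);print(a,(u-280)*8,(v-190)*8)
for L in (.18,.1965):
  for z in(0,.034):
    c=p+R[:,1]*L-R[:,2]*.023+[0,0,z-.0552];u,v=px(d,c);print(L,z,(u-280)*8,(v-190)*8)
E
```

```text
pos [ 0.5614 -0.2245  0.1435] yaxis [-0.069  0.998  0.   ] zaxis [ 0.998  0.069 -0.   ] x [-0.  0. -1.] q7 [-0.46  0.45  1.    1.73 -0.41  1.19  0.71] t 25.55 F [ 0.1  0.8 -2. ] op 0.122
-0.042 323.43794858323326 427.72502857943095
-0.03 290.2692740063967 410.99846027881654
0.042 97.08759160177078 313.57923426533216
0.18 0 264.94652390020383 453.0014222555019
0.18 0.034 261.71688383100945 375.2648082461383
0.1965 0 219.01441069385828 429.5102947584867
0.1965 0.034 214.6842205998205 351.6777168314718
```

View pics/s27.png

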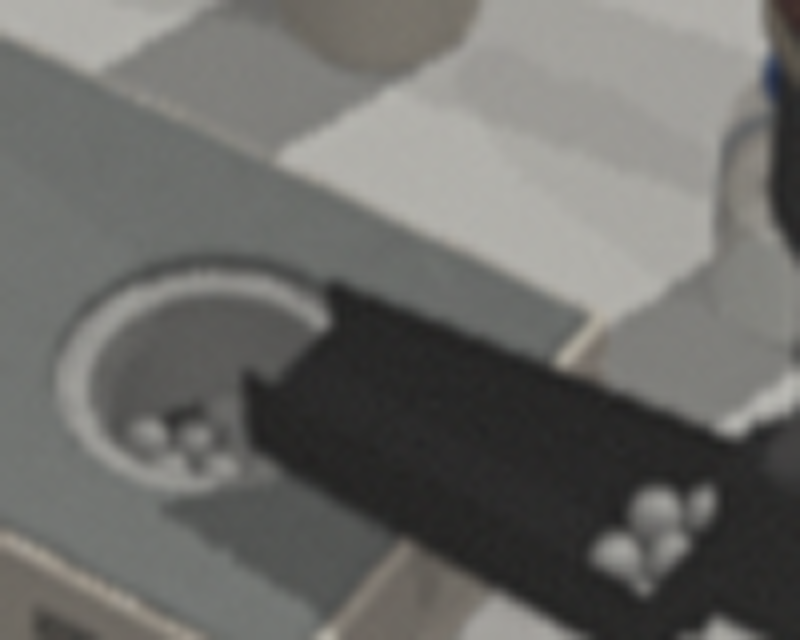

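>>> send_rows(targets=[-0.76,0.02,0,0,0,-0.74,0.03,0,0,0,-0.735,0.03,0,0,0,-0.732,0.03,0,0,0,-0.73,0.03,0,0,0,-0.73,0.03,0,0,0,-0.73,0.03,0,0,0], squeeze=20)

```text
t: 26.48
ee_pos: [0.5613, -0.2256, 0.1391]
orientation: [-1.333, 1.571, -1.265]
force: [-0.5, 0.2, -2.0]
opening: 0.135
```

```bash
python3 - <<'E'
from h import *
cmp("w28")
d=cam("scene");save(d,"s28",(280,190,380,270),8)
E
```

```text
op 0.1347 F [-0.5  0.2 -2. ] z 0.1391 rearwall shift ((0.42526870707476405, 0.4306304855281269), 0.8938235046637892)
```

View pics/s28.png

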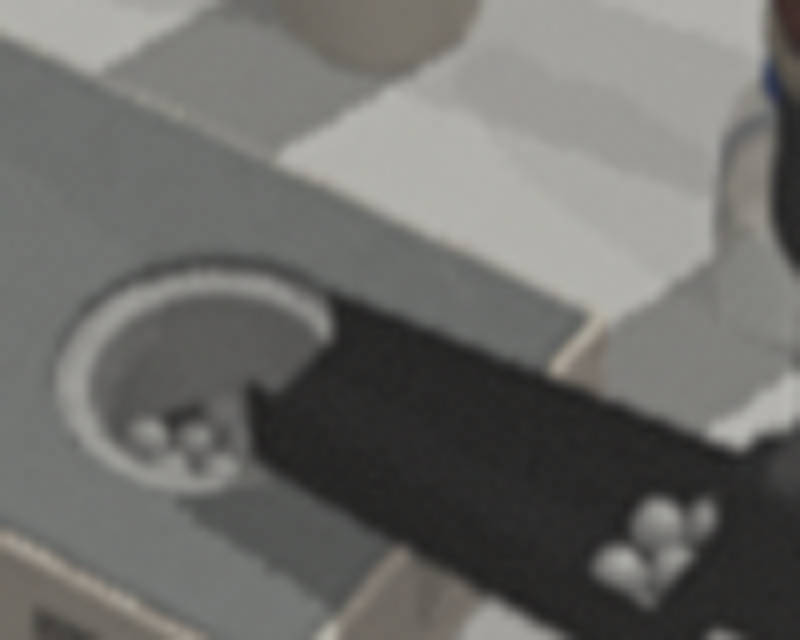

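>>> send_rows(targets=[-0.728,0,0,0,0,-0.726,0,0,0,0,-0.726,0,0,0,0])

```text
t: 26.95
ee_pos: [0.5613, -0.2255, 0.1391]
orientation: [-0.629, 1.571, -0.561]
force: [0.1, 0.1, -2.9]
opening: 0.14
```

```bash
python3 - <<'E'
from h import *
cmp("w29")
E
```

```text
op 0.1396 F [ 0.1  0.1 -2.9] z 0.1391 rearwall shift ((0.4537854786164246, 0.41044240139887833), 0.9079350054705585)
```

>>> send_rows(targets=[-0.724,0,0,0,0,-0.722,0,0,0,0,-0.722,0,0,0,0])

```text
t: 27.38
ee_pos: [0.5613, -0.2255, 0.1391]
orientation: [-2.878, 1.571, -2.81]
force: [0.4, -0.1, -1.1]
opening: 0.138
```

```bash
python3 - <<'E'
from h import *
cmp("w30")
d=cam("scene");save(d,"s30",(280,190,380,270),8)
E
```

```text
op 0.1376 F [ 0.4 -0.1 -1.1] z 0.1391 rearwall shift ((0.42327222963594124, 0.4514173325407711), 0.9203288708596563)
```

View pics/s30.png

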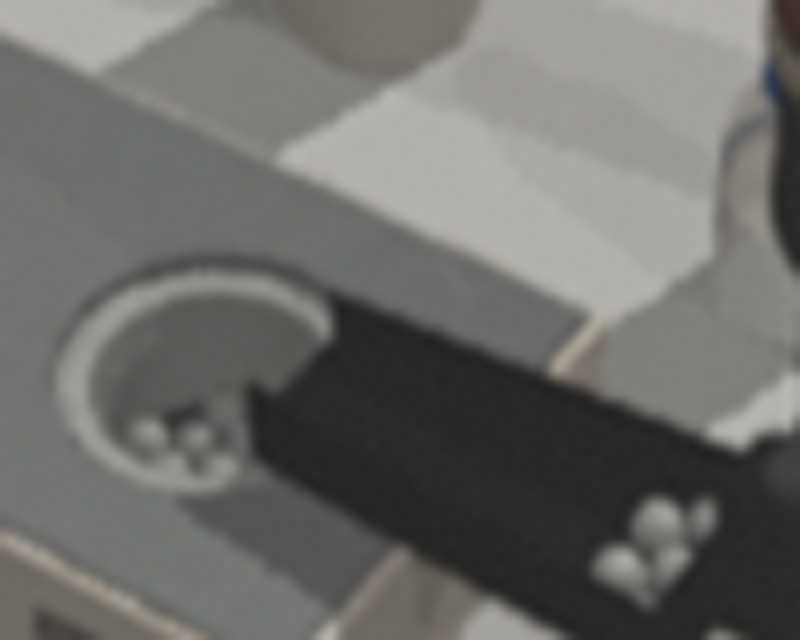

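>>> send_rows(targets=[-0.722,-0.05,0,0,0,-0.722,0,0,0,0,-0.722,-0.05,0,0,0,-0.722,0,0,0,0,-0.722,0,0,0,0])

```text
t: 28.1
ee_pos: [0.561, -0.2253, 0.1384]
orientation: [2.852, 1.57, 2.92]
force: [-0.2, -1.2, -2.1]
opening: 0.139
```

```bash
python3 - <<'E'
from h import *
cmp("w31")
E
```

```text
op 0.1394 F [-0.2 -1.2 -2.1] z 0.1384 rearwall shift ((0.6119174634922331, 0.2419619556985353), 0.8932533606384027)
```

>>> send_rows(targets=[-0.72,0,0,0,0,-0.72,0,0,0,0])

```text
t: 28.4
ee_pos: [0.5614, -0.2256, 0.1393]
orientation: [-0.408, 1.57, -0.341]
force: [-0.0, 0.2, -0.4]
opening: 0.137
```

```bash
python3 - <<'E'
from h import *
cmp("w32")
E
```

```text
op 0.1371 F [-0.   0.2 -0.4] z 0.1393 rearwall shift ((-62.67788141361507, 0.6948656496869638), 0.11729722890343686)
```

>>> send_rows(targets=[-0.718,0,0,0,0,-0.718,0,0,0,0])

```text
t: 28.7
ee_pos: [0.5613, -0.2255, 0.1392]
orientation: [-0.435, 1.571, -0.367]
force: [-1.2, -0.2, -0.5]
opening: 0.143
```

```bash
python3 - <<'E'
from h import *
cmp("w33")
E
```

```text
op 0.1432 F [-1.2 -0.2 -0.5] z 0.1392 rearwall shift ((-62.508373980241146, 0.9958903361507474), 0.11204158924244069)
```

```bash
python3 - <<'E'
from h import *
save(cam("wrist"),"w34")
d=cam("scene");save(d,"s34",(260,170,420,290),5)
E
```

```text
(no output)
```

View pics/w34.png

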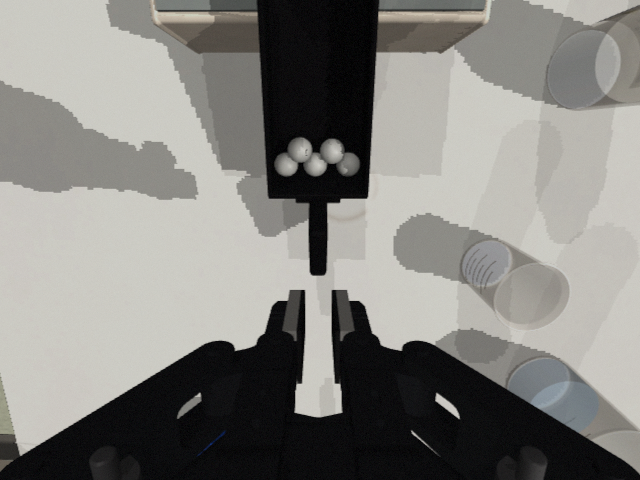

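View pics/s34.png

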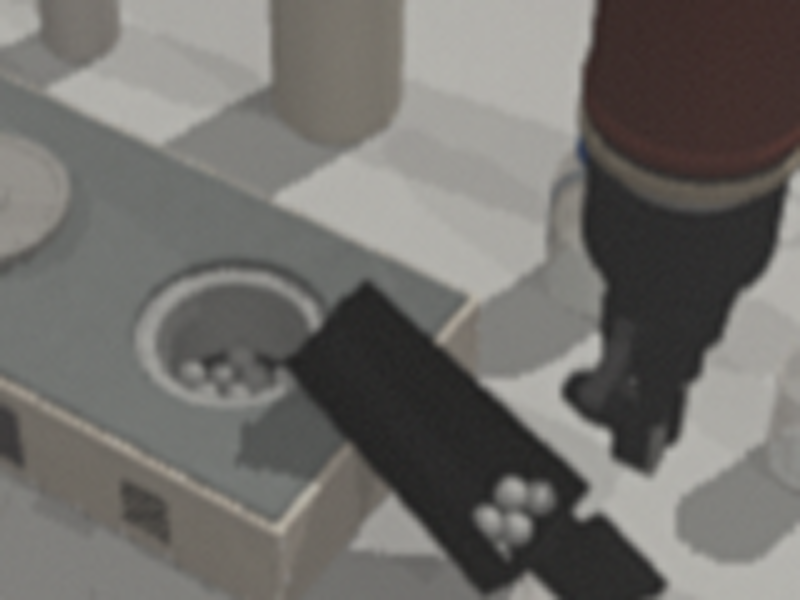

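```bash
python3 - <<'E'
from h import *
w=cam("wrist");R=Rm();h=R[:,1];W=np.array([.547,-.0075,0])
s=lambda p:(p-W)@h
for z in(.03,.045,.055,.064): print(z,"fin rear",s(onz(w,318,273,z)).round(4),"rearwall top", s(onz(w,318,198,z)).round(4), "lat",((onz(w,318,273,z)-W)@R[:,2]).round(4))
d=cam("scene");
for z in(.08,.09,.1,.114): print(z,[ (s(p).round(3),((p-W)@R[:,2]).round(3)) for p in (onz(d,260+295/5,170+362/5,z),onz(d,260+366/5,170+284/5,z))])
print("finrear scene",[(s(p).round(3),z) for z in(0,.03,.05,.06) for p in[onz(d,260+660/5,170+575/5,z)]])
for dy in(.011,-.011): print(px(w,state()["ee_pos"]+R[:,1]*dy+R[:,2]*.006))
E
```

```text
0.03 fin rear -0.2464 rearwall top -0.1872 lat -0.0008
0.045 fin rear -0.2403 rearwall top -0.1845 lat -0.0008
0.055 fin rear -0.2362 rearwall top -0.1828 lat -0.0008
0.064 fin rear -0.2325 rearwall top -0.1812 lat -0.0008
0.08 [(np.float64(-0.037), np.float64(0.001)), (np.float64(-0.037), np.float64(0.062))]
0.09 [(np.float64(-0.042), np.float64(-0.006)), (np.float64(-0.043), np.float64(0.054))]
0.1 [(np.float64(-0.048), np.float64(-0.013)), (np.float64(-0.048), np.float64(0.047))]
0.114 [(np.float64(-0.055), np.float64(-0.023)), (np.float64(-0.055), np.float64(0.035))]
finrear scene [(np.float64(-0.22), 0), (np.float64(-0.228), 0.03), (np.float64(-0.233), 0.05), (np.float64(-0.236), 0.06)]
(np.float64(332.0472944025225), np.float64(284.92108211417553))
(np.float64(331.48650336377824), np.float64(328.0417410360443))
```

>>> send_rows(targets=[-0.3,0,0.06,0,0,-0.3,0,0.115,-0.005,0,-0.3,0.25,0.115,-0.005,0,-0.3,0.5,0.115,-0.005,0,-0.3,0.68,0.115,-0.005,0,-0.3,0.75,0.115,-0.005,0,-0.3,0.75,0.115,-0.005,0])

```text
t: 29.82
ee_pos: [0.5593, -0.208, 0.0266]
orientation: [-3.125, 1.57, -3.057]
force: [0.0, -0.6, 0.3]
opening: 0.349
```

```bash
python3 - <<'E'
from h import *
shift()
save(cam("wrist"),"w35")
d=cam("scene");save(d,"s35",(260,170,420,290),5)
E
```

```text
pos [ 0.5593 -0.208   0.0266] yaxis [-0.068  0.998 -0.   ] zaxis [ 0.998  0.068 -0.001] x [-0.001 -0.    -1.   ] q7 [-0.41  0.57  0.89  1.84 -0.53  0.99  0.78] t 29.82 F [ 0.  -0.6  0.3] op 0.349
```

View pics/w35.png

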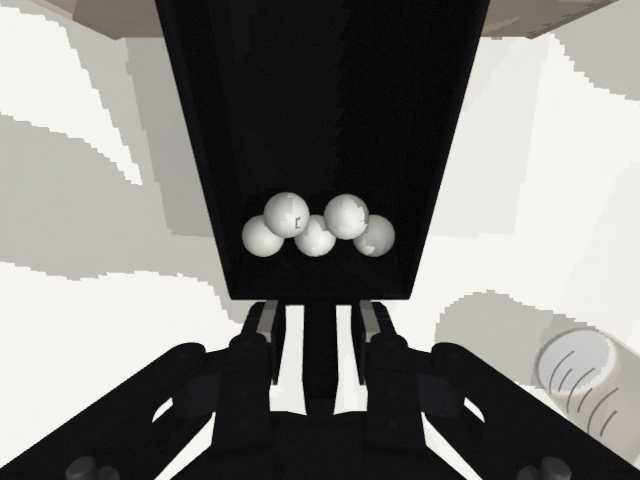

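View pics/s35.png

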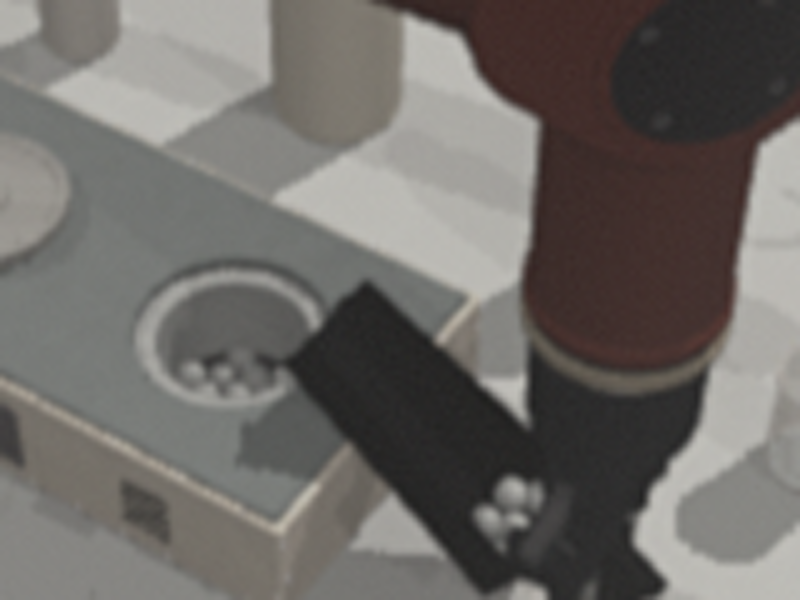

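>>> send_rows(targets=[-1,0,0,0,0,-1,0,0,0,0,-1,0,0,0,0,-1,-0.08,-0.02,0,0,-1,-0.16,-0.08,0,0,-1,-0.16,-0.18,0,0,-1,-0.16,-0.3,0,0,-1,-0.16,-0.42,0,0,-1,-0.16,-0.52,0,0,-1,-0.16,-0.58,0,0,-1,-0.08,-0.6,0,0,-1,-0.01,-0.6,0,0], squeeze=20)

```text
t: 31.42
ee_pos: [0.5654, -0.2976, 0.027]
orientation: [2.24, 1.57, 2.308]
force: [-5.4, 5.5, 35.5]
opening: 0.134
```

```bash
python3 - <<'E'
from h import *
shift()
d=cam("scene");save(d,"s36",(300,190,460,310),5)
E
```

```text
pos [ 0.5654 -0.2976  0.027 ] yaxis [-0.068  0.998  0.001] zaxis [ 0.998  0.068 -0.   ] x [-0.001  0.001 -1.   ] q7 [-0.22  0.64  0.86  1.73 -0.56  1.03  0.91] t 31.43 F [-5.4  5.5 35.5] op 0.134
```

View pics/s36.png

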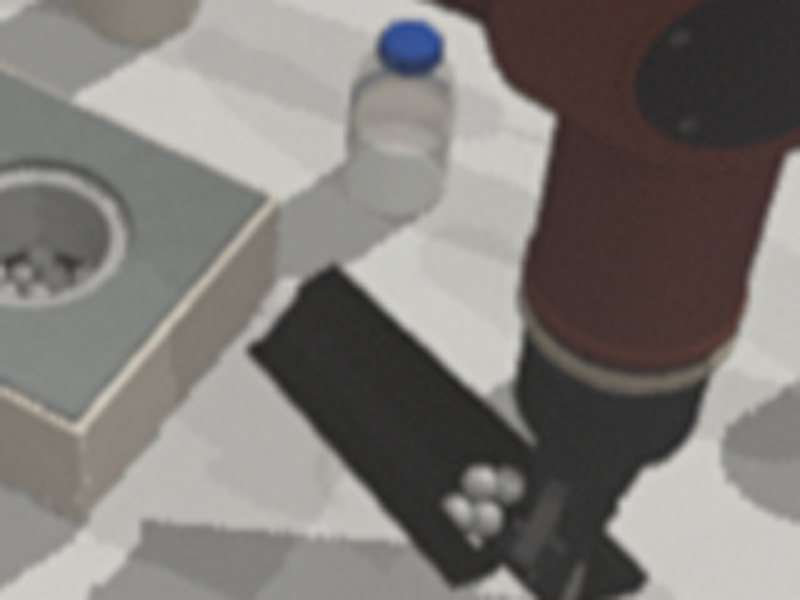

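>>> send_rows(targets=[-1,-0.01,0.04,0,0,-1,0,0.08,0,0,-1,0.01,0.11,0,0,-1,0.025,0.14,0,0])

```text
t: 31.98
ee_pos: [0.5647, -0.2784, 0.0258]
orientation: [-0.889, 1.568, -0.822]
force: [-2.8, -2.0, 13.8]
opening: 0.135
```

```bash
python3 - <<'E'
from h import *
shift()
d=cam("scene");save(d,"s37",(300,190,460,310),5)
E
```

```text
pos [ 0.5647 -0.2784  0.0258] yaxis [-0.067  0.998 -0.002] zaxis [0.998 0.067 0.002] x [ 0.002 -0.002 -1.   ] q7 [-0.26  0.63  0.87  1.76 -0.56  1.02  0.88] t 31.98 F [-2.8 -2.  13.8] op 0.135
```

View pics/s37.png

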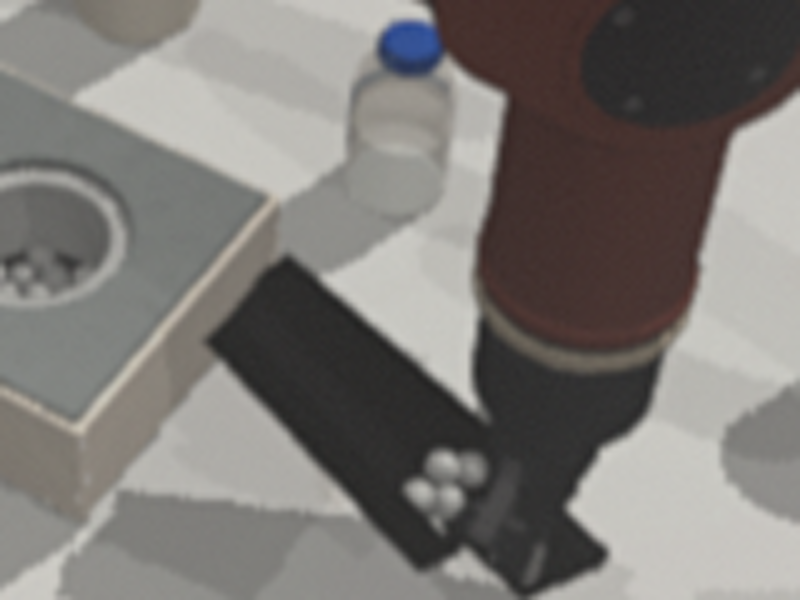

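>>> send_rows(targets=[-1,0.02,0,0,0,-1,0.035,0,0,0,-1,0.05,0,0,0,-1,0.06,0,0,0])

```text
t: 32.52
ee_pos: [0.5649, -0.278, 0.019]
orientation: [0.031, 1.568, 0.098]
force: [-9.8, 5.0, 35.3]
opening: 0.14
```

```bash
python3 - <<'E'
from h import *
shift()
d=cam("scene");save(d,"s38",(300,190,460,310),5)
E
```

```text
pos [ 0.5649 -0.278   0.019 ] yaxis [-0.067  0.998  0.   ] zaxis [0.998 0.067 0.003] x [ 0.003  0.    -1.   ] q7 [-0.26  0.64  0.86  1.76 -0.57  1.01  0.89] t 32.52 F [-9.8  5.  35.3] op 0.14
```

View pics/s38.png

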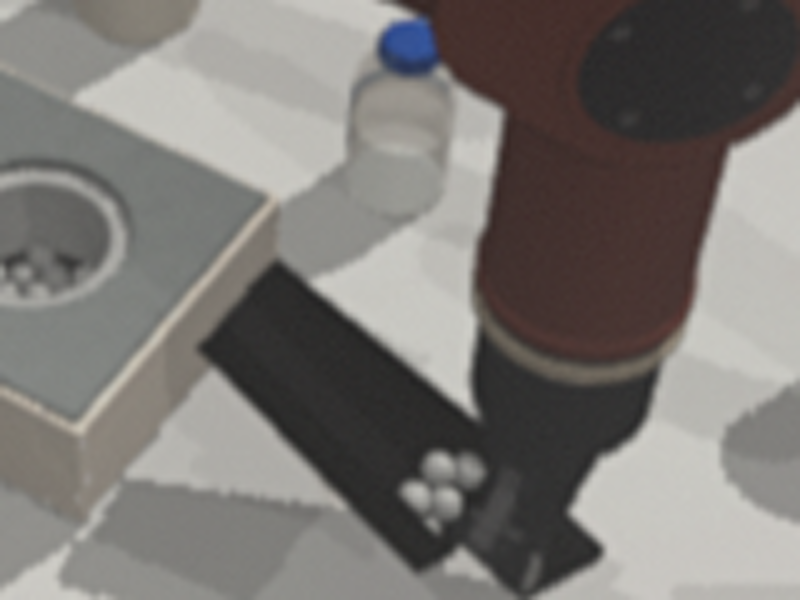

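>>> send_rows(targets=[-1,-0.06,-0.02,0,0,-1,-0.08,-0.1,0,0,-1,-0.08,-0.2,0,0,-1,-0.08,-0.28,0,0,-1,-0.05,-0.3,0,0,-1,-0.035,-0.3,0,0,-0.74,-0.035,-0.3,0,0,-0.72,-0.035,-0.3,0,0,-0.71,-0.035,-0.3,0,0,-0.7,-0.035,-0.3,0,0,-0.7,-0.035,-0.3,0,0])

```text
t: 33.95
ee_pos: [0.5672, -0.3221, 0.0207]
orientation: [-0.399, 1.57, -0.332]
force: [-0.2, -0.1, 0.1]
opening: 0.153
```

```bash
python3 - <<'E'
from h import *
shift()
d=cam("scene");save(d,"s39",(300,190,460,310),5);save(cam("wrist"),"w39")
E
```

```text
pos [ 0.5672 -0.3221  0.0207] yaxis [-0.068  0.998 -0.   ] zaxis [0.998 0.068 0.   ] x [ 0. -0. -1.] q7 [-0.17  0.67  0.85  1.7  -0.58  1.04  0.95] t 33.95 F [-0.2 -0.1  0.1] op 0.153
```

View pics/s39.png

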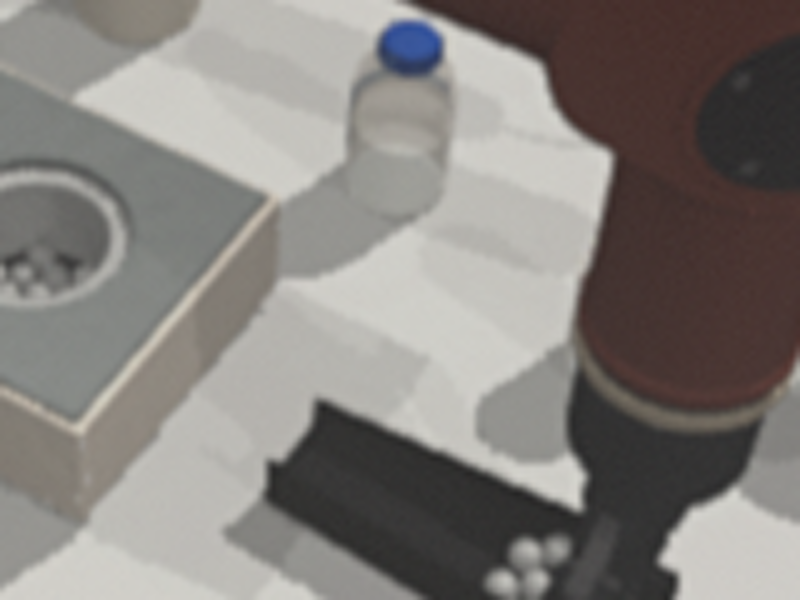

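View pics/w39.png

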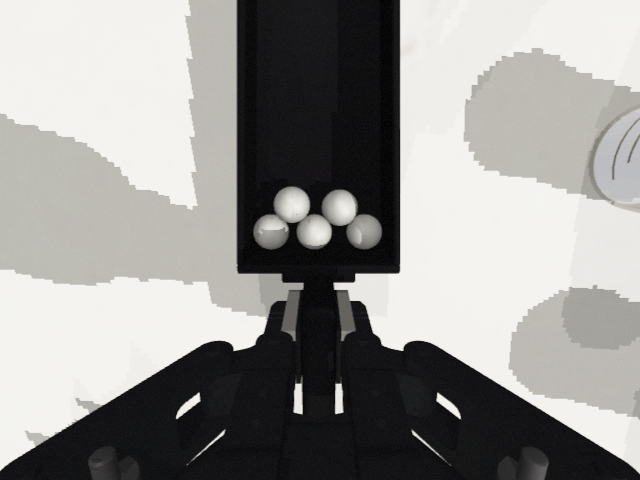

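```bash
python3 - <<'E'
from h import *
w=cam("wrist");R=Rm();p=state()["ee_pos"];h=R[:,1]
print("rearwall rel TCP",(onz(w,318,271,.034)-p)@h, "fin rear",(onz(w,318,415,.064)-p)@h)
# w17 situation: TCP z .0678, lift .0126
T=w["tool_from_camera"]
q=np.array([(318-w["cx"])/w["f"],-(318.5-w["cy"])/w["f"],-1]);o=T[:3,3];r=T[:3,:3]@q
for dz in(.0088,.0095,0.008):
  x=-dz;k=(x-o[0])/r[0];print("w17 fin rear tool y",(o+r*k)[1])
q=np.array([(318-w["cx"])/w["f"],-(201-w["cy"])/w["f"],-1]);r=T[:3,:3]@q
k=(.0212-o[0])/r[0];print("w17 rearwall",(o+r*k)[1])
E
```

```text
rearwall rel TCP 0.023154444169954536 fin rear -0.01989213052630727
w17 fin rear tool y -0.0009460999144660226
w17 fin rear tool y -0.0005472595630729993
w17 fin rear tool y -0.0014019174589151862
w17 rearwall 0.045217018018200834
```

>>> send_rows(targets=[-0.6,-0.02,0,0,0,-0.55,-0.2,0,0,0,-0.55,-0.32,-0.05,0,0,-0.55,-0.32,-0.16,0,0,-0.55,-0.32,-0.2,0,0,-0.55,-0.32,-0.2,0,0])

```text
t: 34.85
ee_pos: [0.5683, -0.3528, 0.0676]
orientation: [2.989, 1.569, 3.055]
force: [-0.1, -0.1, -0.3]
opening: 0.222
```

```bash
python3 - <<'E'
from h import *
w=cam("wrist");save(w,"w40",(200,100,440,400),2);R=Rm();p=state()["ee_pos"];shift()
for v in(300,305,310,315,320): print(v,((onz(w,318,v,.064)-p)@R[:,1]).round(4))
for v in(200,205,210,215): print(v,((onz(w,318,v,.034)-p)@R[:,1]).round(4))
E
```

```text
pos [ 0.5685 -0.3522  0.0677] yaxis [-0.067  0.998  0.001] zaxis [ 0.998  0.067 -0.001] x [-0.001  0.    -1.   ] q7 [-0.13  0.65  0.88  1.62 -0.54  1.13  0.95] t 34.9 F [-0.4 -0.1 -1.8] op 0.226
300 0.0011
305 -0.0015
310 -0.0041
315 -0.0068
320 -0.0095
200 0.0428
205 0.0402
210 0.0376
215 0.0349
```

View pics/w40.png

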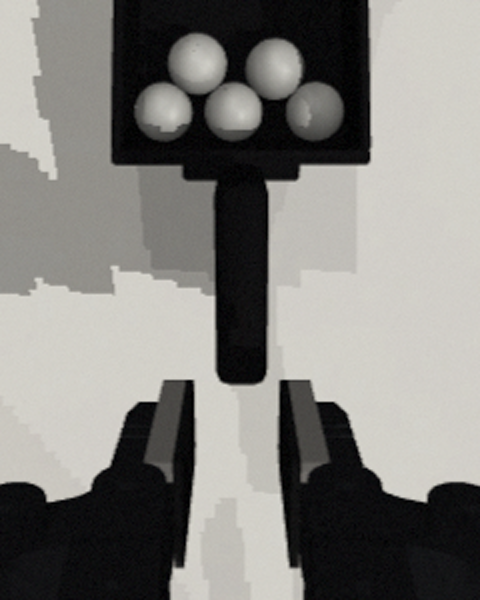

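>>> send_rows(targets=[-0.55,0.03,-0.005,0,0,-0.55,0.053,-0.005,0,0,-0.55,0.053,-0.005,0,0,-1,0.053,-0.005,0,0,-1,0.053,-0.005,0,0,-1,0.053,-0.005,0,0,-1,0.02,-0.005,0,0,-1,-0.04,-0.005,0,0,-1,-0.04,-0.005,0,0], squeeze=60)

```text
t: 36.02
ee_pos: [0.5696, -0.3533, 0.0758]
orientation: [-0.658, 1.569, -0.59]
force: [-0.5, -1.2, -1.7]
opening: 0.068
```

```bash
python3 - <<'E'
from h import *
shift((.5626,-.237,.157))
w=cam("wrist");save(w,"w41",(200,100,440,400),2);save(cam("scene"),"s41",(340,200,500,320),5)
E
```

```text
pos [ 0.5696 -0.3533  0.0758] yaxis [-0.068  0.998 -0.001] zaxis [0.998 0.068 0.001] x [ 0.001 -0.001 -1.   ] q7 [-0.13  0.65  0.89  1.61 -0.54  1.14  0.95] t 36.02 F [-0.5 -1.2 -1.7] op 0.068
(0.5626, -0.237, 0.157) [-0.542  0.776  0.006]
```

View pics/w41.png

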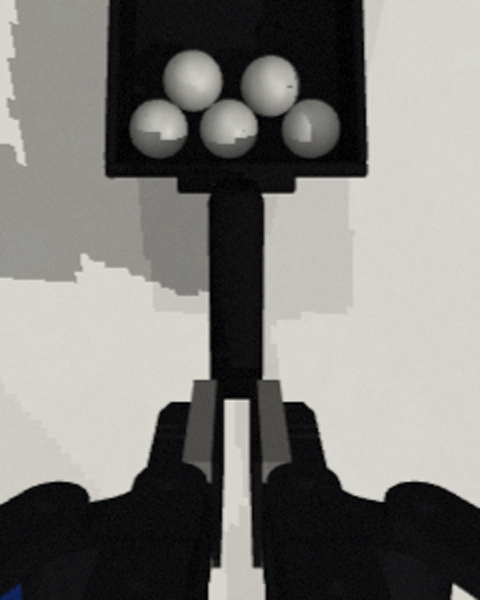

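View pics/s41.png

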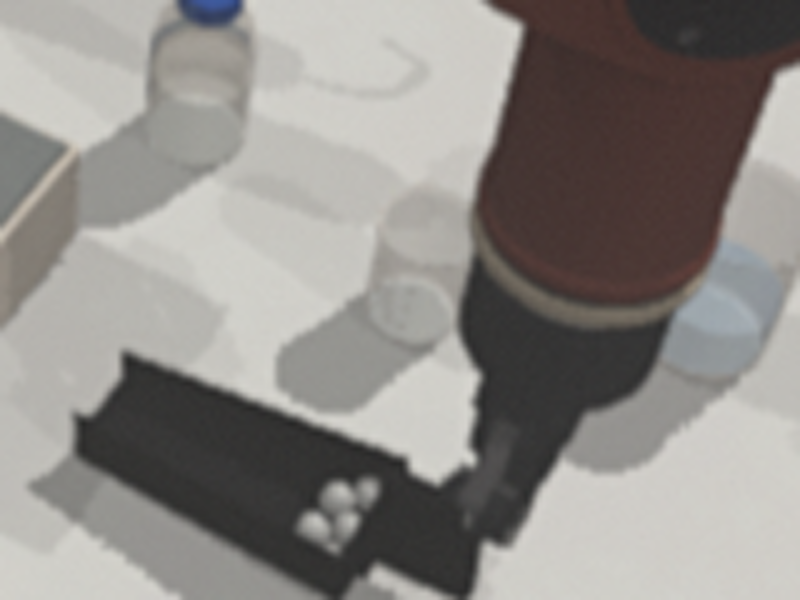

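>>> send_rows(targets=[-1,0.06,0,0,0,-1,0.1,0,0,0,-1,0.1,0,0,0,-0.6,0.1,0,0,0,-0.6,0.108,0.014,0,0,-0.6,0.108,0.014,0,0,-1,0.108,0.014,0,0,-1,0.108,0.014,0,0,-1,0.108,0.014,0,0,-1,0.05,0.014,0,0,-1,0,0.014,0,0,-1,0,0.014,0,0], squeeze=100)

```text
t: 37.62
ee_pos: [0.5694, -0.3512, 0.0756]
orientation: [-0.711, 1.569, -0.643]
force: [-0.2, -0.2, -1.4]
opening: 0.068
```

```bash
python3 - <<'E'
from h import *
shift((.5626,-.237,.157))
w=cam("wrist");save(w,"w42",(200,100,440,400),2);save(cam("scene"),"s42",(340,200,500,320),5)
E
```

```text
pos [ 0.5694 -0.3512  0.0756] yaxis [-0.068  0.998 -0.001] zaxis [0.998 0.068 0.001] x [ 0.001 -0.001 -1.   ] q7 [-0.14  0.64  0.89  1.62 -0.54  1.14  0.95] t 37.62 F [-0.2 -0.2 -1.4] op 0.068
(0.5626, -0.237, 0.157) [-0.543  0.762  0.007]
```

View pics/w42.png

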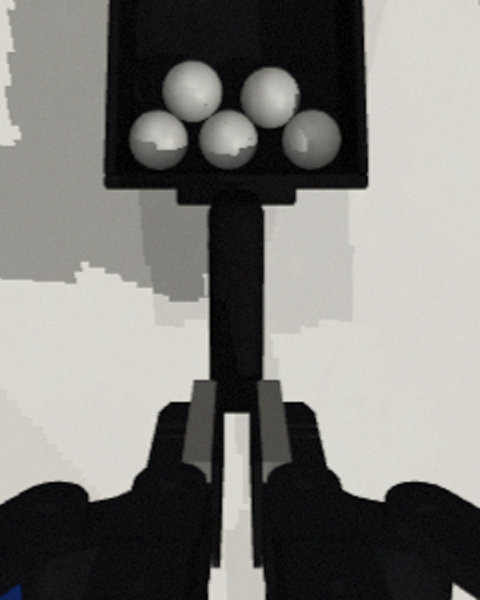

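View pics/s42.png

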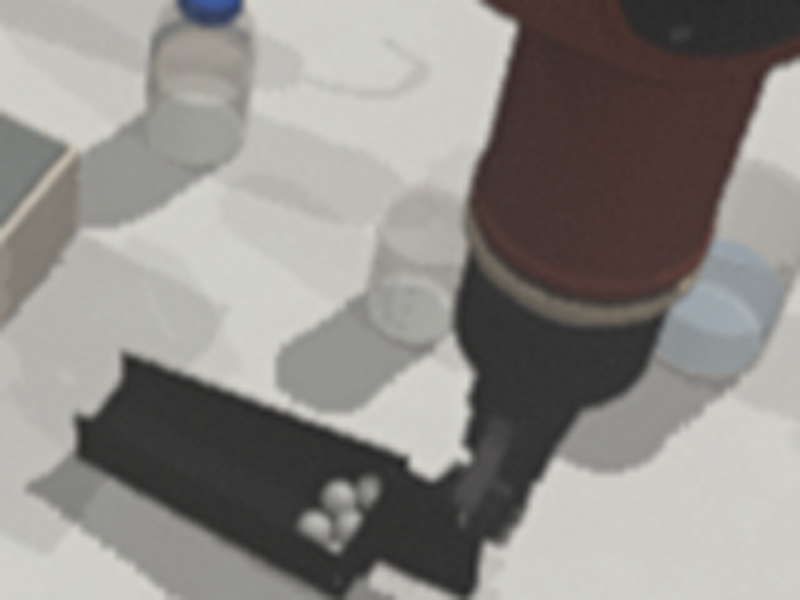

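>>> send_rows(targets=[-1,0.06,0,0,0,-1,0.108,0,0,0,-0.6,0.108,0,0,0,-0.6,0.116,0.003,0,0,-0.6,0.116,0.003,0,0,-1,0.116,0.003,0,0,-1,0.116,0.003,0,0,-1,0.116,0.003,0,0,-1,0.06,0.003,0,0,-1,0,0.003,0,0,-1,0,0.003,0,0], squeeze=30)

```text
t: 39.1
ee_pos: [0.5695, -0.3507, 0.0758]
orientation: [-0.564, 1.569, -0.496]
force: [-0.6, 0.3, -1.1]
opening: 0.119
```

```bash
python3 - <<'E'
from h import *
shift((.5626,-.237,.157))
w=cam("wrist");save(w,"w43",(200,100,440,400),2);save(cam("scene"),"s43",(340,200,500,320),5)
E
```

```text
pos [ 0.5695 -0.3507  0.0758] yaxis [-0.068  0.998 -0.001] zaxis [0.998 0.068 0.002] x [ 0.002 -0.001 -1.   ] q7 [-0.14  0.64  0.89  1.62 -0.54  1.14  0.95] t 39.1 F [-0.6  0.3 -1.1] op 0.119
(0.5626, -0.237, 0.157) [-0.542  0.759  0.006]
```

View pics/s43.png

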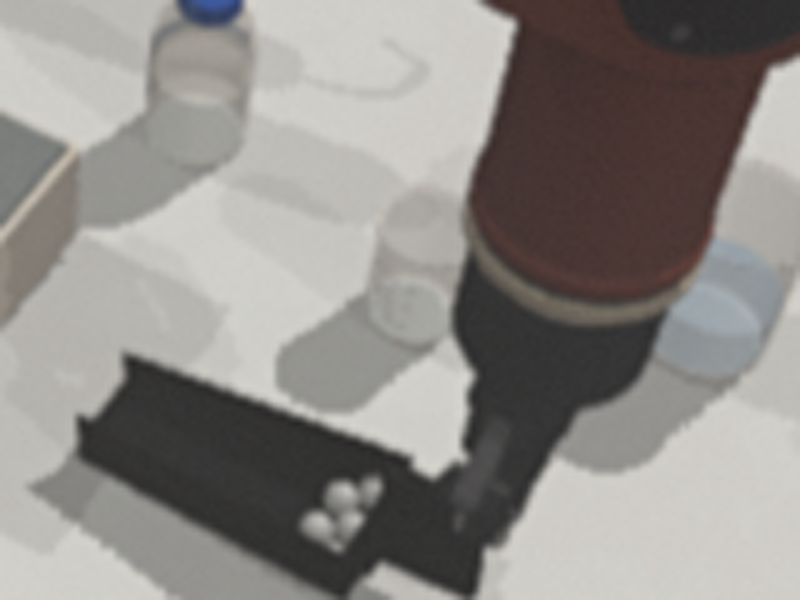

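View pics/w43.png

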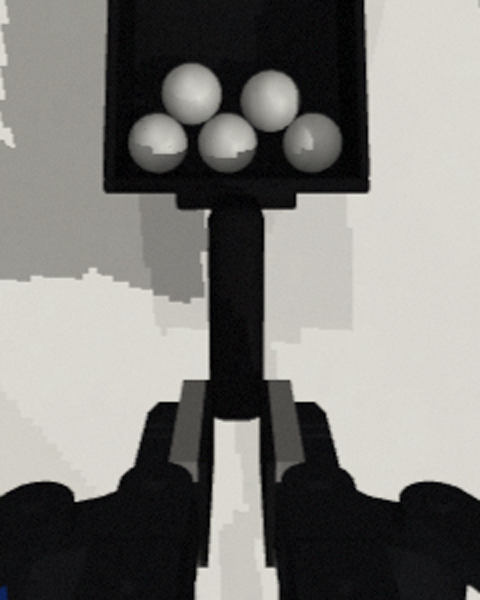

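>>> send_rows(targets=[-1,0.07,0,0,0,-1,0.116,0,0,0,-0.6,0.116,0,0,0,-0.6,0.125,0.011,0,0,-0.6,0.125,0.011,0,0,-1,0.125,0.011,0,0,-1,0.125,0.011,0,0,-1,0.06,0.011,0,0,-1,0,0.011,0,0,-1,0,0.011,0,0], squeeze=50)

```text
t: 40.45
ee_pos: [0.5693, -0.3491, 0.0758]
orientation: [-0.611, 1.569, -0.543]
force: [0.6, 0.2, -2.5]
opening: 0.116
```

```bash
python3 - <<'E'
from h import *
shift((.5626,-.237,.157))
save(cam("scene"),"s44",(340,200,500,320),5)
w=cam("wrist");save(w,"w44",(200,100,440,400),2)
E
```

```text
pos [ 0.5693 -0.3491  0.0758] yaxis [-0.068  0.998 -0.001] zaxis [0.998 0.068 0.001] x [ 0.002 -0.001 -1.   ] q7 [-0.14  0.64  0.89  1.62 -0.54  1.14  0.95] t 40.45 F [ 0.6  0.2 -2.5] op 0.116
(0.5626, -0.237, 0.157) [-0.542  0.748  0.006]
```

View pics/s44.png

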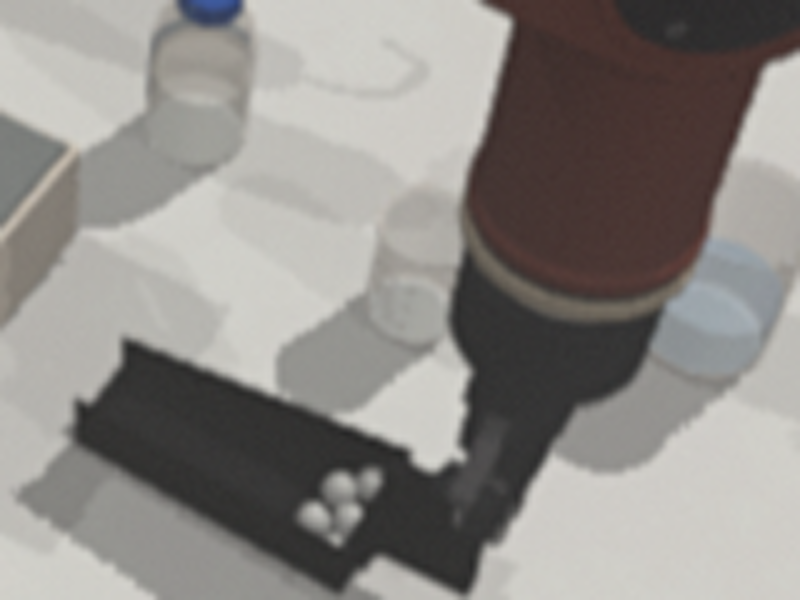

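View pics/w44.png

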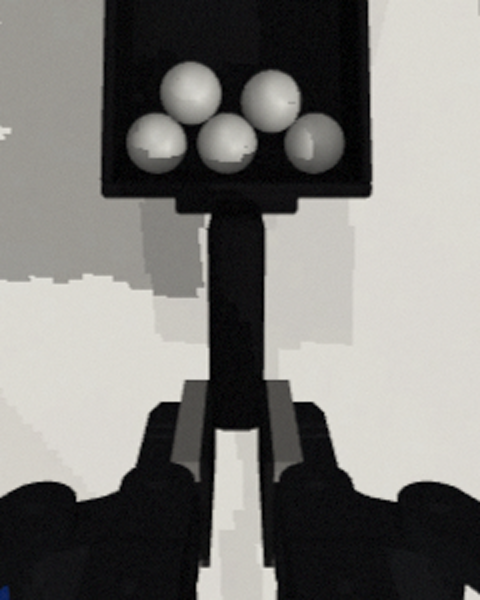

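>>> send_rows(targets=[-1,-0.12,0,0,0,-1,-0.26,0.03,0,0,-1,-0.4,0.08,0,0,-1,-0.5,0.15,0,0,-1,-0.52,0.25,0,0,-1,-0.52,0.36,0,0,-1,-0.52,0.47,0,0,-1,-0.52,0.58,0,0,-1,-0.52,0.68,0,0,-1,-0.5,0.76,0,0,-1,-0.47,0.8,0.003,0,-1,-0.46,0.81,0.005,0])

```text
t: 42.05
ee_pos: [0.5612, -0.2269, 0.1431]
orientation: [2.926, 1.57, 2.994]
force: [-0.3, 0.2, -2.4]
opening: 0.116
```

```bash
python3 - <<'E'
from h import *
shift((.562,-.228,.1445))
R=Rm();p=state()["ee_pos"];d=cam("scene");save(d,"s45",(280,190,380,270),8)
for L in (.185,.193):
  for z in(0,.034):
    c=p+R[:,1]*L-R[:,2]*.023+[0,0,z-.0565];u,v=px(d,c);print(L,z,(u-280)*8,(v-190)*8,(c-[.547,-.0075,0])@R[:,1])
E
```

```text
pos [ 0.5612 -0.2269  0.1431] yaxis [-0.068  0.998  0.   ] zaxis [ 0.998  0.068 -0.001] x [-0.001  0.    -1.   ] q7 [-0.45  0.45  0.99  1.72 -0.4   1.19  0.71] t 42.05 F [-0.3  0.2 -2.4] op 0.116
(0.562, -0.228, 0.1445) [-0.01  -0.008  0.005]
0.185 0 257.20203694329166 453.4668614865907 -0.034822198778319206
0.185 0.034 253.78976314052898 375.9106547712629 -0.03481789024494802
0.193 0 234.94713108719725 442.05559921082795 -0.02682219877831919
0.193 0.034 231.0016634982353 364.45220104353825 -0.026817890244947996
```

View pics/s45.png

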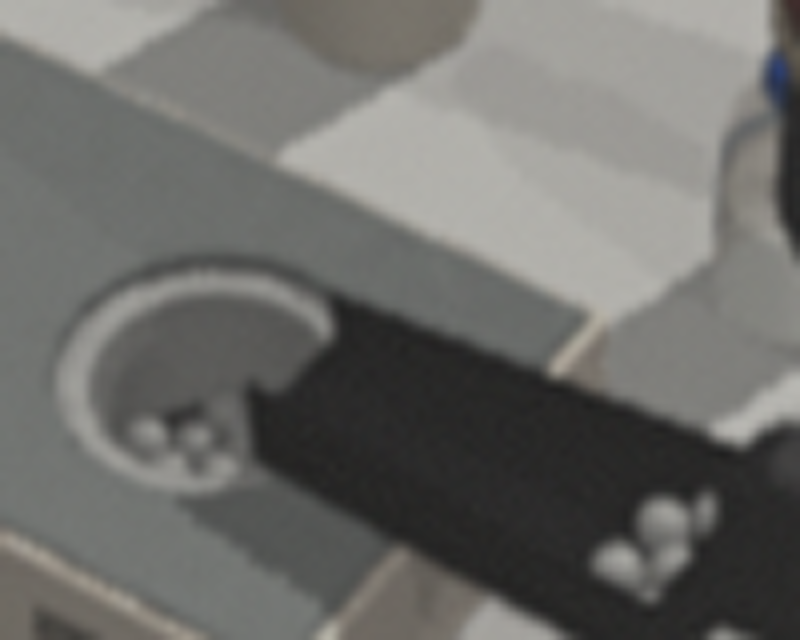

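>>> send_rows(targets=[-1,0,0.02,0,0,-1,0,0.02,0,0,-1,0,0.02,0,0], squeeze=20)

```text
t: 42.48
ee_pos: [0.5612, -0.2246, 0.1437]
orientation: [-1.015, 1.571, -0.948]
force: [-0.9, 0.3, -1.9]
opening: 0.115
```

```bash
python3 - <<'E'
from h import *
shift()
d=cam("scene");save(d,"s46",(280,190,380,270),8)
E
```

```text
pos [ 0.5612 -0.2246  0.1437] yaxis [-0.067  0.998 -0.   ] zaxis [0.998 0.067 0.   ] x [ 0. -0. -1.] q7 [-0.46  0.45  0.99  1.73 -0.4   1.19  0.71] t 42.48 F [-0.9  0.3 -1.9] op 0.115
```

View pics/s46.png

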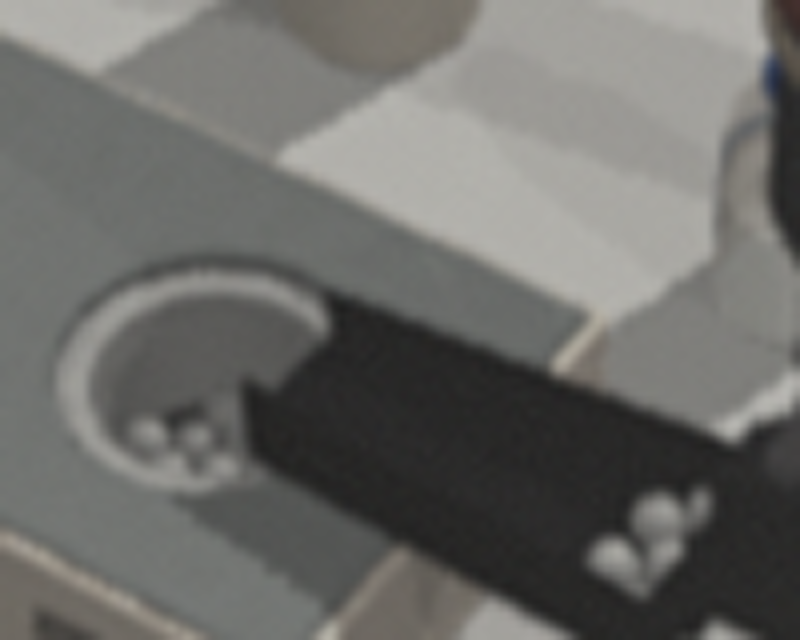

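>>> send_rows(targets=[-0.76,0,0,0,0,-0.75,0,0,0,0,-0.74,0,0,0,0,-1,0,0,0,0])

```text
t: 43.02
ee_pos: [0.5612, -0.2243, 0.1436]
orientation: [-1.063, 1.571, -0.996]
force: [-0.5, -0.5, -2.4]
opening: 0.131
```

```bash
python3 - <<'E'
from h import *
shift()
d=cam("scene");save(d,"s47",(280,190,380,270),8)
a=cv2.imread("pics/s46.png");b=cv2.imread("pics/s47.png");f=lambda i:i[350:560,220:500].mean(-1).astype(np.float32)
print(cv2.phaseCorrelate(f(a),f(b)))
E
```

```text
pos [ 0.5612 -0.2243  0.1436] yaxis [-0.068  0.998 -0.   ] zaxis [0.998 0.068 0.   ] x [ 0. -0. -1.] q7 [-0.46  0.45  0.99  1.73 -0.4   1.19  0.71] t 43.02 F [-0.5 -0.5 -2.4] op 0.131
((0.009401563315805106, -0.005253246872513273), 0.9600678181942598)
```

>>> send_rows(targets=[-1,-0.3,0,0,0,-1,-0.3,0,0,0,-1,0,0,0,0,-1,0,0,0,0])

```text
t: 43.58
ee_pos: [0.5594, -0.223, 0.1408]
orientation: [2.758, 1.565, 2.826]
force: [-0.2, 1.0, -1.6]
opening: 0.125
```

```bash
python3 - <<'E'
from h import *
shift()
d=cam("scene");save(d,"s48",(280,190,380,270),8)
a=cv2.imread("pics/s46.png");b=cv2.imread("pics/s48.png");f=lambda i:i[350:560,220:500].mean(-1).astype(np.float32)
print(cv2.phaseCorrelate(f(a),f(b)))
E
```

```text
pos [ 0.5594 -0.223   0.1408] yaxis [-0.068  0.998  0.002] zaxis [ 0.998  0.068 -0.005] x [-0.005  0.002 -1.   ] q7 [-0.46  0.45  0.99  1.73 -0.4   1.19  0.71] t 43.58 F [-0.2  1.  -1.6] op 0.125
((0.006663032217232967, -0.01529784875000928), 0.8854727754867616)
```

View pics/s48.png

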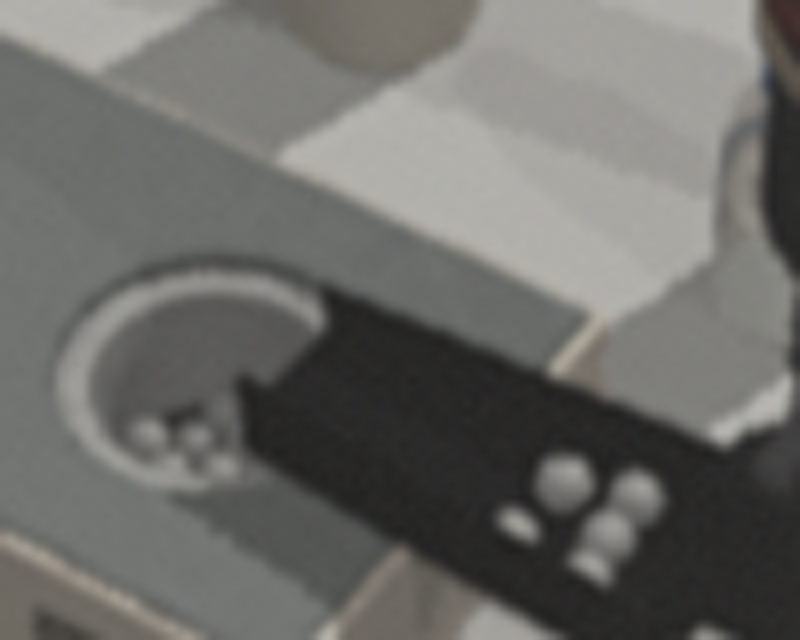

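>>> send_rows(targets=[-1,-0.35,0,0,0,-1,-0.35,0,0,0,-1,-0.02,0,0,0,-1,-0.02,0,0,0])

```text
t: 44.12
ee_pos: [0.5596, -0.2232, 0.1446]
orientation: [2.763, 1.566, 2.83]
force: [-0.5, 1.1, -0.4]
opening: 0.13
```

```bash
python3 - <<'E'
from h import *
shift()
d=cam("scene");save(d,"s49",(260,170,420,290),5)
E
```

```text
pos [ 0.5596 -0.2232  0.1446] yaxis [-0.068  0.998  0.002] zaxis [ 0.998  0.068 -0.004] x [-0.005  0.001 -1.   ] q7 [-0.46  0.45  0.99  1.73 -0.4   1.19  0.71] t 44.12 F [-0.5  1.1 -0.4] op 0.13
```

View pics/s49.png

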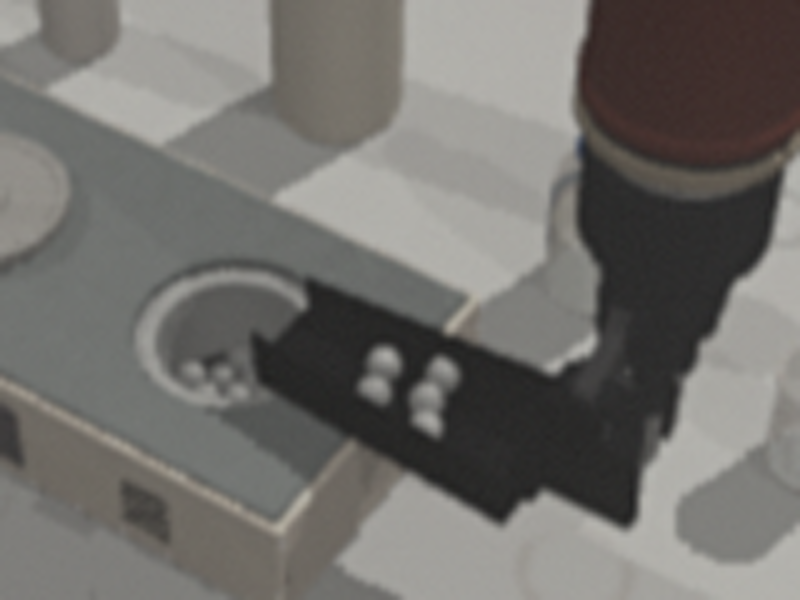

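>>> send_rows(targets=[-1,-0.3,0,0,0,-1,-0.3,0,0,0,-1,-0.02,0.01,0,0,-1,-0.02,0.01,0,0,-1,-0.02,0.01,0,0])

```text
t: 44.8
ee_pos: [0.5614, -0.2231, 0.1509]
orientation: [-0.676, 1.57, -0.608]
force: [0.6, 0.6, -0.4]
opening: 0.132
```

```bash
python3 - <<'E'
from h import *
shift()
d=cam("scene");save(d,"s50",(260,170,420,290),5)
E
```

```text
pos [ 0.5614 -0.2231  0.1509] yaxis [-0.068  0.998 -0.   ] zaxis [0.998 0.068 0.   ] x [ 0. -0. -1.] q7 [-0.47  0.44  1.    1.72 -0.39  1.2   0.7 ] t 44.8 F [ 0.6  0.6 -0.4] op 0.132
```

View pics/s50.png

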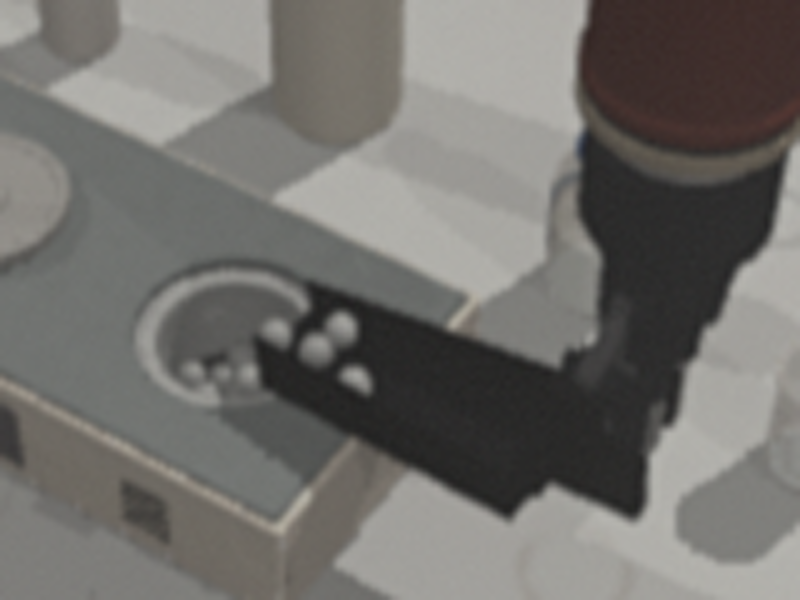

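>>> send_rows(targets=[-1,-0.06,0.02,0,0,-1,-0.12,0.05,0,0,-1,-0.16,0.07,0,0,-1,-0.16,0.07,0,0])

```text
t: 45.35
ee_pos: [0.5608, -0.212, 0.1743]
orientation: [-0.067, 1.57, 0.002]
force: [0.7, -0.6, -1.0]
opening: 0.131
```

```bash
python3 - <<'E'
from h import *
shift()
d=cam("scene");save(d,"s51",(260,170,420,290),5)
E
```

```text
pos [ 0.5608 -0.212   0.1743] yaxis [-0.068  0.998 -0.   ] zaxis [0.998 0.068 0.001] x [ 0.001  0.    -1.   ] q7 [-0.51  0.4   1.02  1.71 -0.36  1.24  0.66] t 45.35 F [ 0.7 -0.6 -1. ] op 0.131
```

View pics/s51.png

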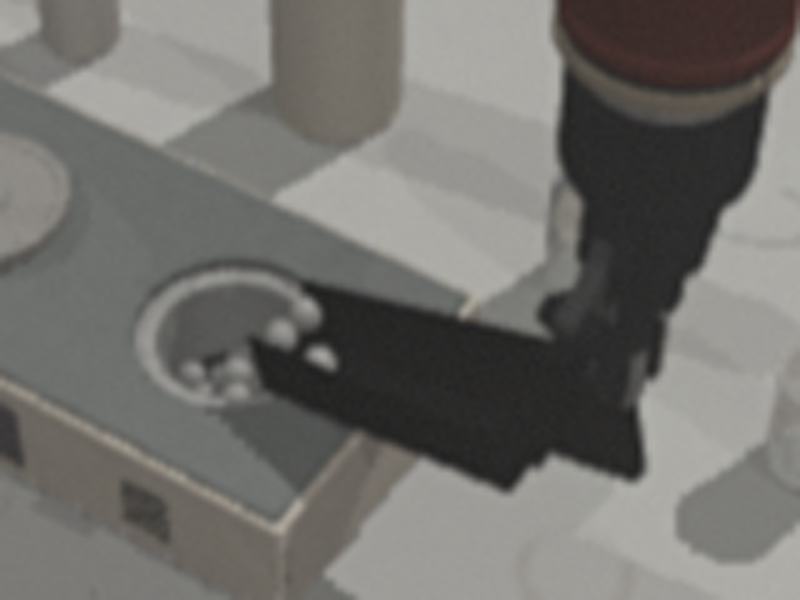

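>>> send_rows(targets=[-1,-0.08,0.05,0,0,-1,-0.16,0.1,0,0,-1,-0.24,0.15,0,0,-1,-0.28,0.18,0,0,-1,-0.28,0.18,0,0])

```text
t: 46.02
ee_pos: [0.5589, -0.1848, 0.2161]
orientation: [0.223, 1.57, 0.292]
force: [0.3, -0.3, -1.7]
opening: 0.127
```

```bash
python3 - <<'E'
from h import *
shift()
d=cam("scene");save(d,"s52",(260,170,420,290),5)
E
```

```text
pos [ 0.5589 -0.1848  0.2161] yaxis [-0.069  0.998  0.   ] zaxis [0.998 0.069 0.001] x [ 0.001  0.    -1.   ] q7 [-0.6   0.34  1.05  1.68 -0.31  1.3   0.58] t 46.02 F [ 0.3 -0.3 -1.7] op 0.127
```

View pics/s52.png

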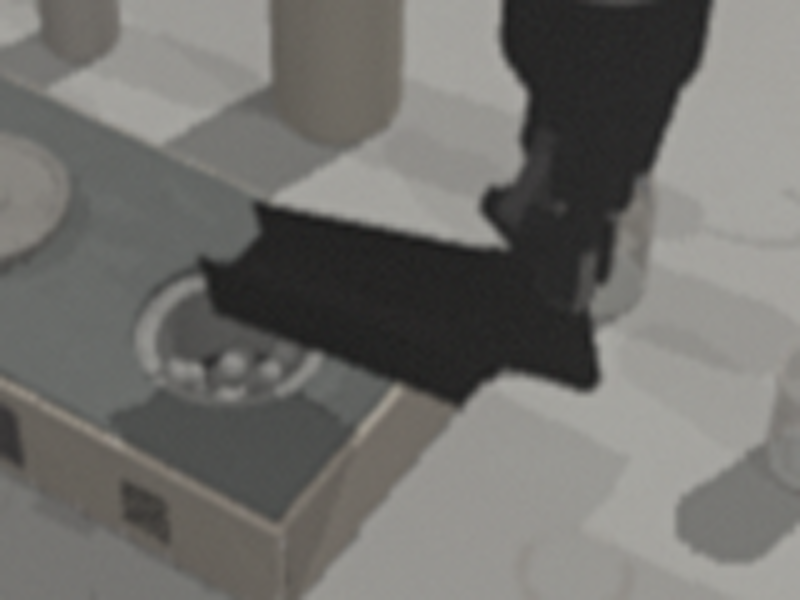

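>>> send_rows(targets=[-1,0,-0.35,0,0,-1,0,-0.7,0,0,-1,0,-1,0,0,-1,0.3,-1,0,0,-1,0.6,-1,0,0,-1,0.8,-1,0,0,-1,0.92,-1,0,0,-1,1,-1,0,0,-1,1,-1,0,0])

```text
t: 47.2
ee_pos: [0.5686, -0.335, 0.0654]
orientation: [2.565, 1.57, 2.633]
force: [0.8, 0.7, -1.6]
opening: 0.128
```

```bash
python3 - <<'E'
from h import *
shift()
d=cam("scene");save(d,"s53",(200,170,500,330),2.6)
save(cam("top"),"t53",(280,210,360,270),8)
E
```

```text
pos [ 0.5686 -0.335   0.0654] yaxis [-0.068  0.998  0.   ] zaxis [ 0.998  0.068 -0.   ] x [-0.  0. -1.] q7 [-0.17  0.64  0.9   1.65 -0.55  1.12  0.94] t 47.2 F [ 0.8  0.7 -1.6] op 0.128
```

View pics/s53.png

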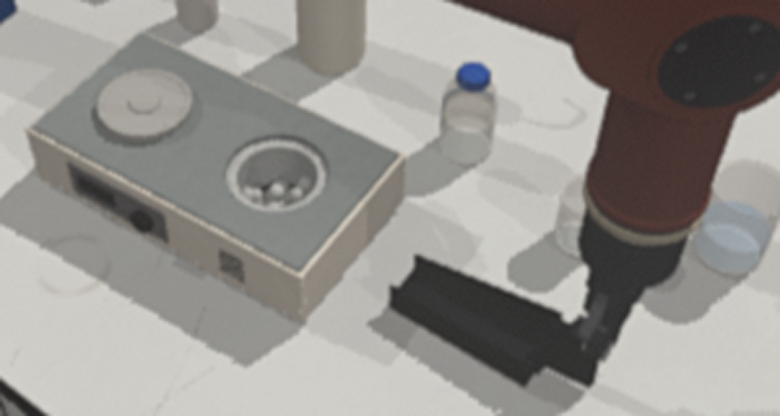

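View pics/t53.png

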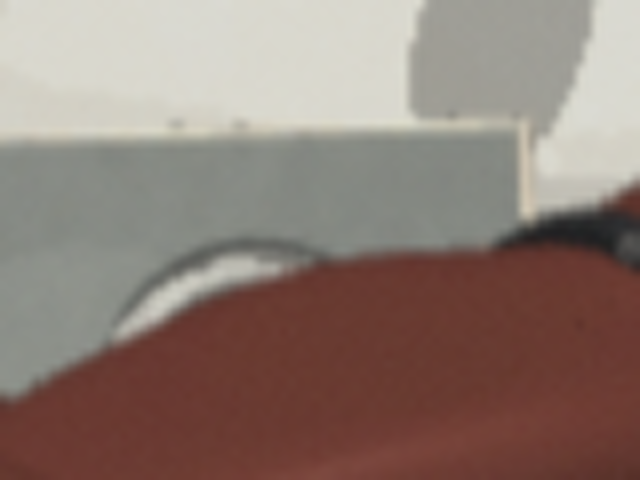

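>>> send_rows(targets=[-1,0.03,0,0,0,-1,0.055,0,0,0,-1,0.06,0,0,0,-0.6,0.06,0,0,0,-0.4,0.06,0,0,0,-0.4,0,0,0,0,-0.2,-0.3,0,0,0,-0.1,-0.7,0,0,0,-0.06,-0.95,0.2,0,0,-0.06,-0.95,0.6,0,0,-0.06,-0.95,1,0,0])

```text
t: 48.68
ee_pos: [0.5585, -0.1843, 0.209]
orientation: [0.037, 1.569, 0.103]
force: [0.7, 1.0, 0.1]
opening: 0.472
```

>>> send_rows(targets=[-0.06,0,0.4,0,0,-0.06,0,0.8,0,0,-0.06,0,1,0,0])

```text
t: 49.05
ee_pos: [0.5482, -0.0318, 0.2084]
orientation: [1.443, 1.569, 1.515]
force: [-0.1, -0.4, 0.7]
opening: 0.472
```

>>> send_rows(targets=[-0.06,0,0.4,0,0,-0.06,0,0.8,0,0,-0.06,0,1,0,0])

```text
t: 49.42
ee_pos: [0.5376, 0.1178, 0.2085]
orientation: [1.478, 1.57, 1.549]
force: [0.1, -0.7, 0.8]
opening: 0.471
```

```bash
python3 - <<'E'
from h import *
shift((.528,.211,.15))
save(cam("scene"),"s54")
save(cam("top"),"t54",(210,210,450,330),3.3)
E
```

```text
pos [0.5376 0.1178 0.2085] yaxis [-0.072  0.997  0.001] zaxis [0.997 0.072 0.   ] x [ 0.     0.001 -1.   ] q7 [-1.2   0.22  1.04  1.78 -0.2   1.26 -0.03] t 49.42 F [ 0.1 -0.7  0.8] op 0.471
(0.528, 0.211, 0.15) [ 0.391  0.624 -0.019]
```

View pics/s54.png

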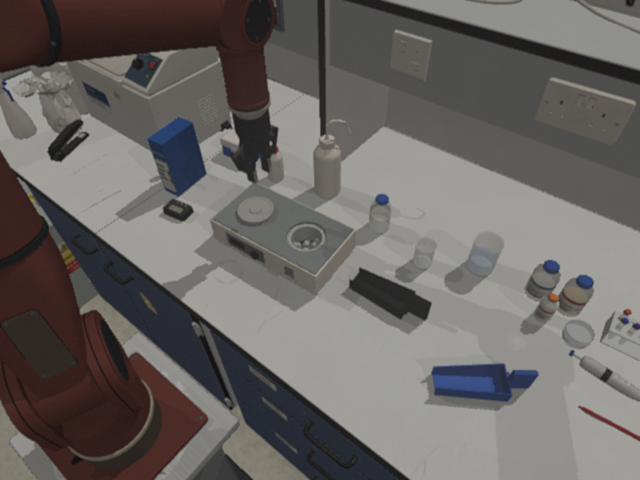

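View pics/t54.png

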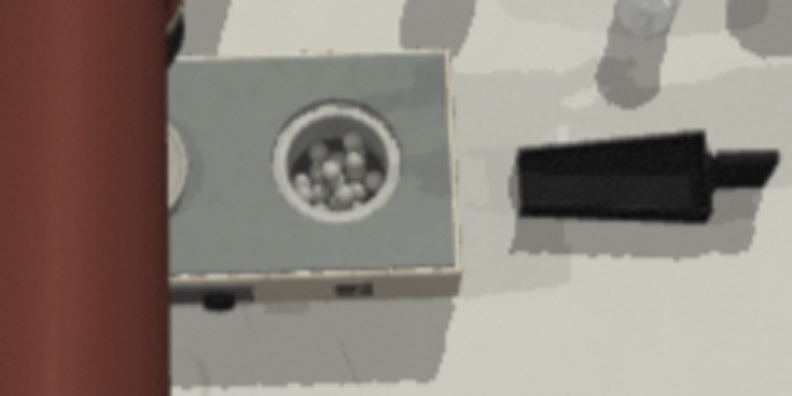

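>>> send_rows(targets=[-0.06,0,0.35,-0.01,0,-0.06,0.1,0.63,-0.019,0,-0.06,0.4,0.63,-0.019,0,-0.06,0.7,0.63,-0.019,0,-0.06,0.8,0.63,-0.019,0,-0.06,0.84,0.63,-0.019,0,-0.06,0.84,0.63,-0.019,0])

```text
t: 50.4
ee_pos: [0.5299, 0.2079, 0.0833]
orientation: [0.471, 1.569, 0.539]
force: [0.1, 1.1, -0.1]
opening: 0.47
```

```bash
python3 - <<'E'
from h import *
shift((.528,.211,.0795))
w=cam("wrist");save(w,"w55");save(cam("scene"),"s55",(200,150,360,270),5)
R=Rm();p=state()["ee_pos"]
for dz in(0,.004,.006): print(px(w,p+R[:,1]*-.011+R[:,2]*.02+[0,0,dz]))
E
```

```text
pos [0.5299 0.2079 0.0833] yaxis [-0.067  0.998  0.001] zaxis [0.998 0.067 0.001] x [ 0.001  0.001 -1.   ] q7 [-1.19  0.41  0.91  1.87 -0.38  1.04 -0.06] t 50.4 F [ 0.1  1.1 -0.1] op 0.47
(0.528, 0.211, 0.0795) [ 0.025  0.021 -0.011]
(np.float64(361.694942831872), np.float64(327.7581185021025))
(np.float64(362.7703521556114), np.float64(332.4176881287709))
(np.float64(363.3278413117502), np.float64(334.8331958631736))
```

View pics/w55.png

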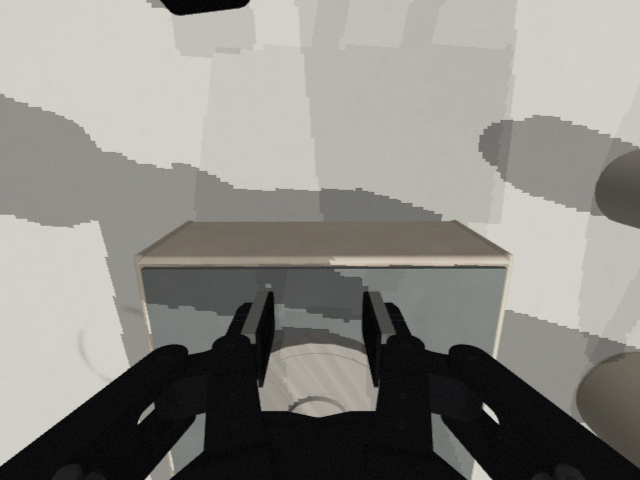

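View pics/s55.png

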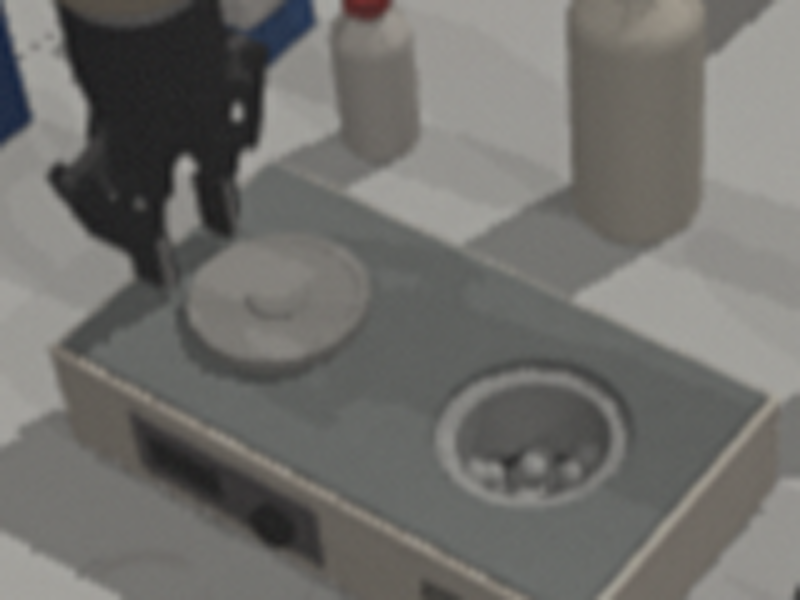

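>>> send_rows(targets=[-0.06,0.02,0,-0.011,0,-0.06,0.025,-0.05,-0.011,0,-0.06,0.025,-0.15,-0.009,0,-0.06,0.025,-0.28,-0.006,0,-0.06,0.025,-0.42,-0.003,0,-0.06,0.025,-0.56,0,0,-0.06,0.025,-0.7,0.003,0,-0.06,0.025,-0.82,0.006,0,-0.06,0.025,-0.91,0.008,0,-0.06,0.025,-0.96,0.009,0,-0.06,0.025,-0.98,0.009,0])

```text
t: 51.88
ee_pos: [0.5405, 0.0602, 0.0787]
orientation: [1.093, 1.57, 1.159]
force: [-0.9, 6.0, 5.7]
opening: 0.474
```

```bash
python3 - <<'E'
from h import *
shift((.5424,.0447,.0795))
w=cam("wrist");save(w,"w56");save(cam("scene"),"s56",(230,180,370,285),5.7)
E
```

```text
pos [0.5405 0.0602 0.0787] yaxis [-0.066  0.998  0.001] zaxis [0.998 0.066 0.   ] x [ 0.     0.001 -1.   ] q7 [-0.99  0.37  0.95  1.93 -0.36  1.01  0.19] t 51.88 F [-0.9  6.   5.7] op 0.474
(0.5424, 0.0447, 0.0795) [-0.006 -0.104  0.006]
```

View pics/w56.png

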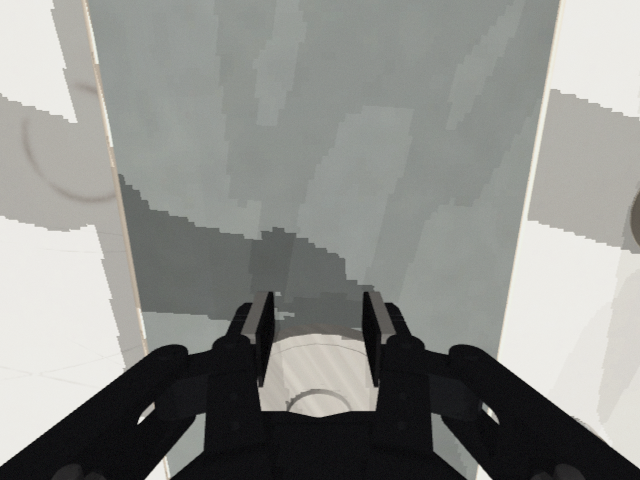

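View pics/s56.png

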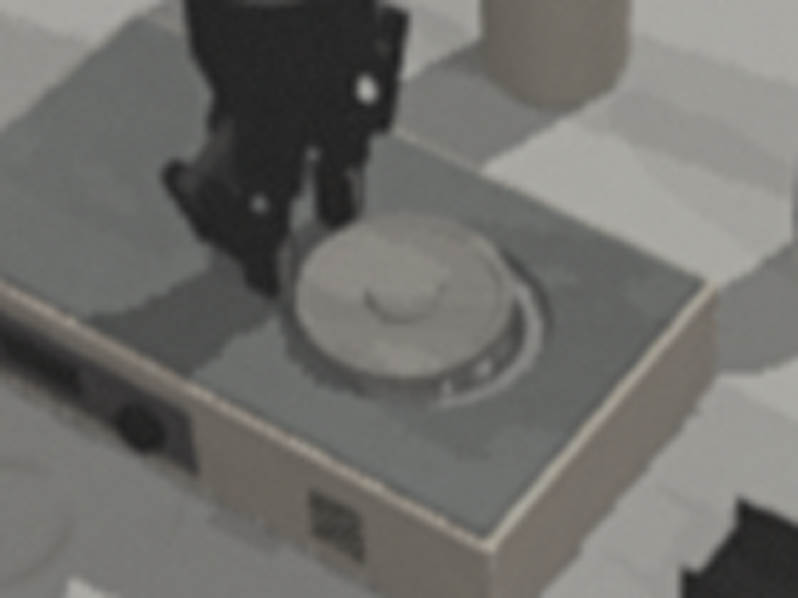

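>>> send_rows(targets=[-0.06,-0.003,-0.04,0.003,0,-0.06,-0.003,-0.07,0.005,0,-0.06,-0.003,-0.09,0.006,0,-0.06,-0.003,-0.104,0.006,0,-0.06,-0.003,-0.104,0.006,0])

```text
t: 52.6
ee_pos: [0.542, 0.0448, 0.0787]
orientation: [-2.064, 1.57, -1.997]
force: [0.1, 2.8, 3.2]
opening: 0.468
```

```bash
python3 - <<'E'
from h import *
shift()
w=cam("wrist");save(w,"w57");save(cam("scene"),"s57",(230,180,370,285),5.7)
E
```

```text
pos [0.542  0.0448 0.0787] yaxis [-0.067  0.998 -0.001] zaxis [ 0.998  0.067 -0.   ] x [-0.    -0.001 -1.   ] q7 [-0.96  0.37  0.95  1.93 -0.36  1.01  0.22] t 52.6 F [0.1 2.8 3.2] op 0.468
```

View pics/s57.png

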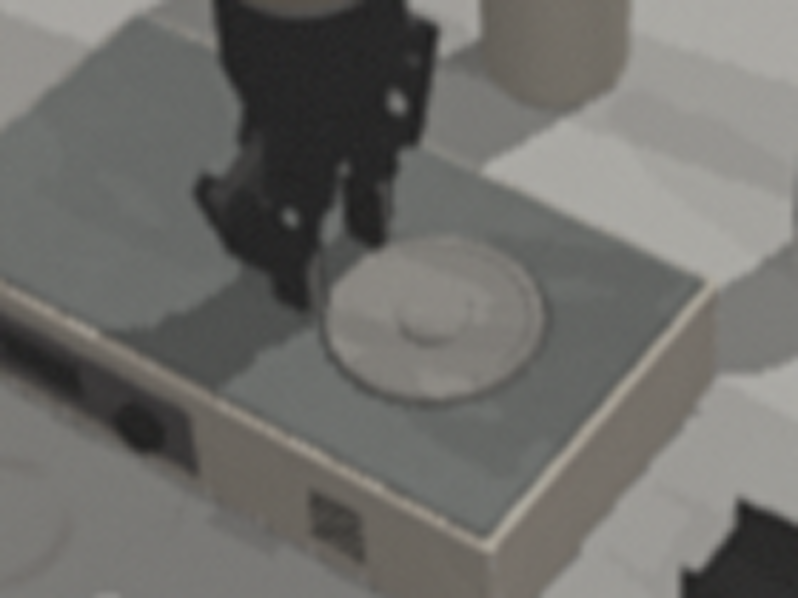

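>>> send_rows(targets=[-0.06,0,-0.01,0,0,-0.06,0,-0.018,0,0,-0.06,0,-0.018,0,0])

```text
t: 53.08
ee_pos: [0.5424, 0.043, 0.0787]
orientation: [-1.681, 1.571, -1.613]
force: [-0.1, 2.1, 1.2]
opening: 0.474
```

```bash
python3 - <<'E'
from h import *
shift()
save(cam("scene"),"s58",(230,180,370,285),5.7)
E
```

```text
pos [0.5424 0.043  0.0787] yaxis [-0.067  0.998 -0.   ] zaxis [ 0.998  0.067 -0.   ] x [-0. -0. -1.] q7 [-0.96  0.37  0.95  1.93 -0.36  1.01  0.23] t 53.08 F [-0.1  2.1  1.2] op 0.474
```

View pics/s58.png

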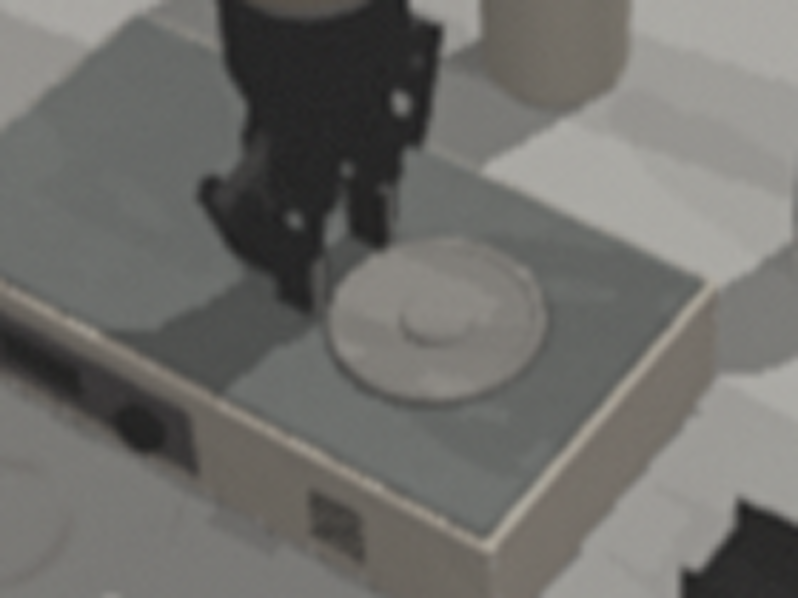

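>>> send_rows(targets=[-0.06,0,0.05,0,0,-0.3,-0.2,0.05,0,0,-1,-0.25,0,0,0,-1,-0.25,-0.13,0,0,-1,-0.25,-0.13,0,0,-1,-0.15,-0.13,0,0,-1,-0.08,-0.13,0,0,-1,-0.06,-0.13,0,0,-1,-0.045,-0.13,0,0,-1,-0.033,-0.13,0,0,-1,-0.033,-0.13,0,0])

```text
t: 54.5
ee_pos: [0.5439, 0.0238, 0.0842]
orientation: [1.104, 1.57, 1.172]
force: [-1.3, -0.4, 4.4]
opening: -0.003
```

```bash
python3 - <<'E'
from h import *
shift()
save(cam("scene"),"s59",(230,180,370,285),5.7)
E
```

```text
pos [0.5439 0.0238 0.0842] yaxis [-0.068  0.998  0.   ] zaxis [0.998 0.068 0.   ] x [ 0.  0. -1.] q7 [-0.93  0.37  0.96  1.93 -0.35  1.03  0.26] t 54.5 F [-1.3 -0.4  4.4] op -0.003
```

View pics/s59.png

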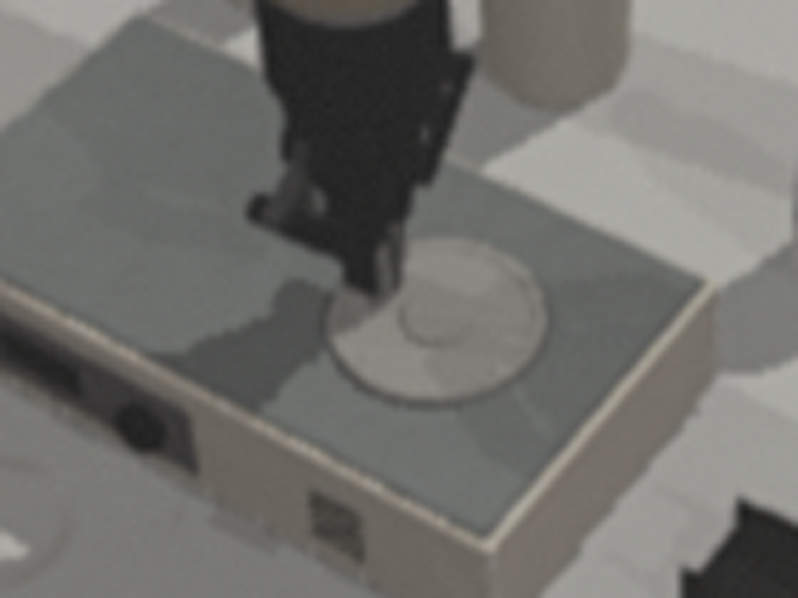

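>>> send_rows(targets=[-1,-0.1,0,0,0,-1,-0.4,0,0,0,-1,-0.8,0,0,0,-1,-1,0.4,0,0,-1,-1,0.8,0,0,-1,-1,1,0,0,-1,-1,1,0,0])

```text
t: 55.42
ee_pos: [0.5332, 0.1767, 0.2344]
orientation: [0.313, 1.57, 0.386]
force: [0.1, -1.2, -0.2]
opening: -0.0
```

```bash
python3 - <<'E'
from h import *
shift()
save(cam("scene"),"s60",(200,130,460,325),3);t=cam("top");save(t,"t60",(180,150,460,330),2.8)
print(onz(t,200+(560+.5)/5-.5,210,.084)[:1])
E
```

```text
pos [0.5332 0.1767 0.2344] yaxis [-0.073  0.997  0.   ] zaxis [0.997 0.073 0.001] x [ 0.001  0.    -1.   ] q7 [-1.26  0.22  1.    1.72 -0.19  1.31 -0.15] t 55.42 F [ 0.1 -1.2 -0.2] op -0.0
[0.67434673]
```

View pics/s60.png

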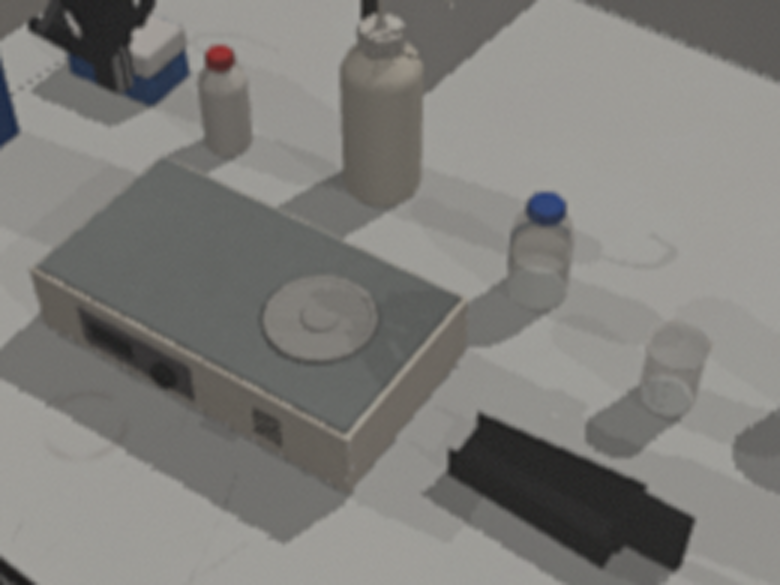

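View pics/t60.png

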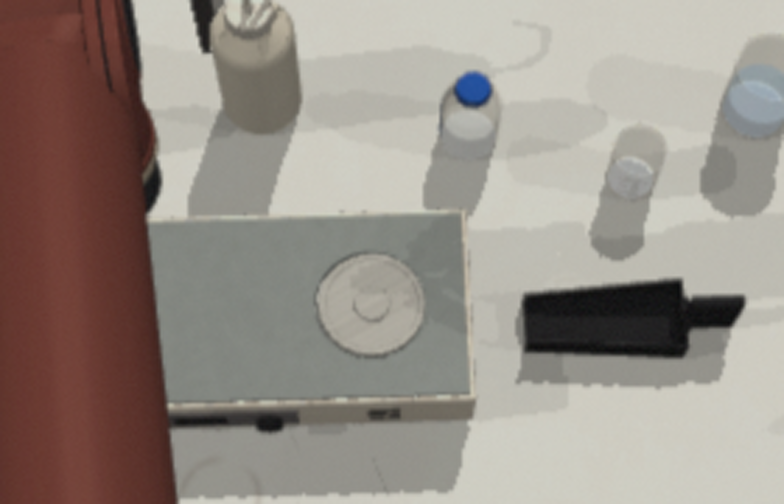

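```bash
python3 -c "
from cell import job_done
print(job_done())"
```

```text
the job is handed in; nothing more can be done
None
```

The job is handed in at about 55.5 s on the robot's clock. The beads are in the well, the scoop is back on the bench, and the steel disc is in its seat.

**What happened:** The tool can only point down, so I gripped the scoop by a corner of its fin and let it tip at the grip over the well. Short upward jerks got the beads moving, and then I raised the fin while the spout rested at the mouth.

**Mishap:** On an earlier try I loosened the grip over the well and the scoop slipped out. It ended up leaning against the end of the bath with all five beads still inside. I set it flat again and repeated the pour.

**Last checks:**
- **Cover:** pressing lightly on its trailing side met it at z = 84.2 mm, which matches the expected 4 mm above the deck. I pressed that one side only; the rest looked flush and level in the pictures.
- **Beads:** before closing, the pictures showed extra beads in the well. No bead was visible in the scoop, on the ledge, on the deck or on the bench. I did not count all five in the well one by one.
- **Scoop:** it looks flat and upright on the bench, to the right of the bath.
- **Bystanders:** I saw no sign that the bottles, beaker or timer had been touched. The timer was not in the final pictures.
- **Forces:** the highest wrist reading I saw was about 36 N, while pressing the scoop against the bench to set it level.

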